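# Unload the sandwich press with a spatula

### The job

The muffins in the sandwich press are done: first turn its selector to the off mark, then raise the lid upright and, with the spatula and never with the fingers, move every muffin from the press to the white platter so that they lie flat side by side. Then lay the spatula down flat along its cork mat and lower the lid to half open, at about 45 degrees, to air. Do not disturb the alarm clock, the remote control or the mug.

Things in the scene. Friction and masses are not known exactly. Their poses are not given: they have to be found in the camera images.
- press: Household sandwich press, fixed, steel and black. Origin: on the table under the middle of its cooking plate; z up; its front, open for the spatula, looks along its own -x (roughly world -y). Base: x -95 to 115 mm, y -138 to 138 mm. Beside it the control housing with the selector: y 140 to 224 mm, top z = 78 mm.
- plate_mid (a point): Centre of the lower cooking plate, on its flat non-stick surface (friction 0.3), press z = 62 mm; axes as the press. Plate: x from -95 mm (front edge, open, no lip) to 85 mm, y -133 to 133 mm. Behind it, x 85 to 95 mm, a lip 8 mm high across the full width stops what is pushed back; side lips 5 mm high at y = +-135 mm.
- lid (a joint): Lid of the press, rad: 0 = closed, level; grows as the front rises; 1.57 = upright; stop at 1.75. Stiff hinge: it stays where it is left; about 6 N at the handle moves it. Lid 190 x 272 x 36 mm, 0.45 kg, hinged along its rear; closed, top at z = 118 mm. Starts closed or a little ajar.
- lid_hinge (a point): Middle of the lid's hinge axis, at press x = 110 mm, y = 0, z = 82 mm; the axis runs along the press's y.
- lid_handle (a point): Middle of the lid's handle: round black bar 16 mm thick, 140 mm long along the press's y, its centre 40 mm in front of the lid's front edge, on two end posts (clear gap 32 mm). From the hinge axis: 245 mm forward and 18 mm up when the lid is closed.
- selector (a joint): Selector knob on the press's control housing, rad: 0 = its white pointer looks at the off mark (press -x); grows clockwise seen from above; turns freely past the mark from -1.5 to 1.5, no detent, friction 0.05 N m. Starts at about +1.
- selector_grip (a point): On the knob's vertical axis, 30 mm above its foot, 6 mm below its top. The knob is a bar 42 mm long, 14 mm wide and 30 mm tall on a 44 mm disc; at 0 the bar lies along the press's x. Axes turn with the knob: bar along x, pointer end at -x.
- off_mark (a point): White line on the control housing's top, 38 mm in front (press -x) of the knob's axis: the off mark.
- muffin1: Flat round toasted muffin, stiff, 72 mm diameter, 16 mm thick, about 70 g, lower edge bevelled 5 mm. Origin: centre of its underside. On the cooking plate at the press's +y side at first. May be absent.
- muffin2: As muffin1; on the middle of the cooking plate at first. May be absent.
- muffin3: As muffin1; at the press's -y side of the plate at first. May be absent.
- spatula: Steel spatula 290 mm long, 0.13 kg, polished (friction 0.25). Origin: mid-length, level with the blade's underside; x to the blade's tip, z up. Blade 56 mm wide, 2 mm thick, x 50 to 145 mm; sloping shank to x = -10; wooden handle 22 mm wide, x -145 to -10 mm, z 16 to 32 mm; its butt (x -145 to -127) reaches down to z = 0, so it lies level.
- spatula_grip (a point): Point in the middle of the handle's section near its front end, where to hold it: spatula x = -30 mm, z = 24 mm.
- spatula_tip (a point): Middle of the blade's front edge, on its underside: spatula x = 145 mm, z = 0.
- mat: Cork mat, fixed, 330 x 100 x 4 mm, long side along its x; origin: centre of its underside. The spatula lies on it at first.
- platter: White rectangular serving platter, loose, 150 mm (x) x 280 mm (y) x 12 mm, flat top without a rim, 0.9 kg. Origin: centre of its underside.
- clock: Grey alarm clock with a yellow top, 42 x 105 x 81 mm. Leave it alone. Origin: centre of its underside.
- remote: Black remote control, 190 x 48 x 20 mm. Leave it alone. Origin: centre of its underside.
- mug: Blue mug, 80 mm wide, 92 mm tall. Leave it alone. Origin: centre of its underside.

How it is judged:
By the outcome, as a careful person would: the job done as asked, in the order asked, and still so for the second after the job is handed in, with the robot touching nothing.
Of muffin1, muffin2, muffin3 only 2 to 3 are there at a start; the rules pass over those that are not, and their reading is None.
At some moment in a run one of spatula, platter may be knocked a few centimetres aside while the robot is not near it.
It also fails if it takes over 210 s, if anything falls off the work surface, if the arm or the gripper's body presses on something with over 40 N, if the wrist force passes 120 N, or if a joint passes its speed limit or range.

### The arm

A 6-joint arm with a two-finger parallel gripper is mounted at the origin on the work surface. World frame = base frame: x ahead of the robot, y to its left, z up, the work surface at z = 0. Lengths are in mm, angles in rad, forces in N, time in s.
With the tool pointing down it reaches from about 325 to 775 mm from the base axis. Payload 9.3 kg.
Tool frame: the origin (TCP) lies at the very end of the fingers, on their centre line; the grasp point (between the pads) lies behind it (bot.grasp_offset is the z of the grasp point in the tool frame, in mm); z points along the fingers, y is the line along which they close (so a half turn about z gives the same grasp; the last joint's range is limited). The gripper opens to 85 mm and grips with 20 to 120 N. Pads are 22 mm wide; open, the fingers measure 114 mm over their backs; the gripper's body (76 mm by 85 mm) begins 54 mm behind the grasp point. The pads swing forward as they close: fully open they stand 13 mm farther back than shut.
Start: joints at [-1.428, 0.259, 0.021, 1.334, 0, 1.418], TCP at [160.321, -526.112, 231.279] pointing down, gripper open.
Joint ranges: [-3.04, 3.04], [-0.91, 1.82], [-1.04, 1.36], [-1.92, 1.95], [-1.52, 1.45], [-3.14, 3.14]. Speed limits (rad/s): [2.22, 2.22, 2.79, 3.14, 3.14, 3.14].

### API

Orientations are given as a unit quaternion [x, y, z, w].
In Python, from cell import bot, optics, order, spot_in, mark_of gives the robot as it stands.
- The arm moves only by the tool jog_arm, never from a script. Its argument "series" is a list of rows, each a list of 2 entries, a list of its own where there are three numbers: the shift along the tool's x, y, z as a fraction of full scale, then the turn about the tool's z as a fraction of full scale. In form: [[[tx, ty, tz], roll], ...]. A call has exactly 10 rows; each row shifts and turns the commanded pose from where the row before left it, along the tool's axes as they then stand; what a row does not reach is not made up. Full scale, the value 1, is 20 mm for a shift and 0.08 rad for a turn. A row lasts 1/10 s, in which the tool goes at most 50 mm and 8.59 degrees, less where a joint would pass 70% of its speed; a pose out of reach is approached as far as the arm can. A call with a number of a shift or a turn outside -1 to 1 is refused whole. A call with a gripper value outside its range is refused whole. "gripper" is the opening, from -1 (shut) to 1 (fully open), set as the call begins (left out, the last holds). The fingers move at their own pace and stop on an object; "squeeze" is the grip in N (left out, the last holds). Time passes only in rows, so rows that do not move let the fingers close, or fill a call up. It gives the time, the measured TCP pose, the force, the opening and the grip force at its end, in the units of the state.
- bot.observe(): the state, without advancing time (a new reading comes with each control period).
- optics.get_image(name): name is "scene" or "top"; returns a dict with "pixels" (480x640x3 uint8, red, green, blue), "depth" (480x640 float32, mm along the optical axis (not along the pixel's ray), 0 where there is no reading), "fx", "fy", "cx", "cy" (pixels), "camera_from_world" (4x4, takes a point from world to camera coordinates). Camera axes: x right, y up, looking along -z (the intrinsics and any distortion apply to the point x, -y, -z); pixel columns grow to the right and rows downward; lengths in mm; the calibration is good to about 2 mm. A picture is of the moment at which its call begins.
- order.hand_in(): hands the job in; it is judged then, once.
Trained networks look in the newest picture that a camera, given by its name, has taken for a name from the list of things; names that differ only in an ending like _2 or _b are one class to them, and where a whole thing is asked for, a point or a joint stands for the part that bears it (a point fixed in the world has none). Each returns a list of dicts, best first, with "conf" (0 to 1); they miss things now and then, are a little off and sometimes report something else, mostly with a low value. They report only what shows in the picture. A call takes as long as a camera call.
- spot_in(target, camera): "point" ([x, y, z] in mm, in world coordinates, good to about 4 mm: the middle of the surface that is visible of it).
- mark_of(target, camera): "point" ([x, y, z] in mm, in world coordinates, good to about 4 mm: a listed point, or the origin of a listed thing).
The state is a dict: "t": time; "joint_pos": joint angles; "joint_vel": joint speeds; "effort": joint torques, N m; "position": TCP position; "ee_rot": TCP orientation; "contact_force": force on the tool from outside, world axes, zero at the start; "wrist_torque": the same for the moment, N m; "finger_gap": finger opening in mm; "gripper_force": force on a finger pad.
Only numpy, scipy, OpenCV 4.12 (cv2) and the standard library are available. Lean on these libraries where they do the work, as an engineer would, in place of code of your own. Each camera call takes 0.05 s, during which the arm holds its last target. There are 200 camera calls.

## Working session

There is one attempt and no reset: what is moved stays moved. The work goes in short steps, Python scripts to look and compute and a tool call to move; the robot and the scene stay as the last step left them, time stands still between calls to the robot, and variables do not carry over. Pictures are saved under pics/ and viewed, at most 14 in all, crops included, and the job is handed in when it is done.

Besides the shell and the picture viewer there is one more tool, called after "Call:" as a command line: name --argument value ..., lists and objects as JSON in quotes. jog_arm: Moves the arm, as the interface text tells. Shift numbers are shares of 20 mm and turn numbers shares of 0.08 rad, none past 1 either way. Its arguments: {"type":"object","properties":{"series":{"type":"array"},"gripper":{"type":"number"},"squeeze":{"type":"number"}},"required":["series"]}

```bash
mkdir -p pics; ls
cat > h.py <<'E'
import numpy as np, cv2
from cell import bot, optics, order, spot_in, mark_of
def snap(cam,name):
    im=optics.get_image(cam); cv2.imwrite('pics/'+name,im['pixels'][:,:,::-1]); return im
def world(im,mask=None):
    d=im['depth'];v,u=np.mgrid[0:480,0:640]
    c=np.stack([(u-im['cx'])/im['fx']*d,-(v-im['cy'])/im['fy']*d,-d,np.ones_like(d)],-1)
    return (c@np.linalg.inv(im['camera_from_world']).T)[...,:3]
def proj(im,p):
    c=im['camera_from_world']@np.append(p,1); return im['cx']-im['fx']*c[0]/c[2], im['cy']+im['fy']*c[1]/c[2]
E
python3 - <<'E'
from h import *
s=bot.observe(); print({k:np.round(v,3) for k,v in s.items()}, bot.grasp_offset)
for c in ['top','scene']:
    im=snap(c,c+'0.png'); print(c, np.round(np.linalg.inv(im['camera_from_world']),2).tolist(), im['fx'],im.get('dist'),im.keys())
    for n in ['press','plate_mid','lid_hinge','lid_handle','selector_grip','off_mark','muffin1','spatula','spatula_grip','spatula_tip','mat','platter','clock','remote','mug']:
        print(n,[(np.round(r['point']).tolist(),round(r['conf'],2)) for r in mark_of(n,c)[:3]])
E
```

```text
pics
{'t': np.float64(0.0), 'joint_pos': array([-1.428,  0.259,  0.021,  1.334,  0.   ,  1.418]), 'joint_vel': array([-0.001, -0.002, -0.   ,  0.001,  0.001, -0.   ]), 'effort': array([-2.0000e-03, -5.5564e+01,  3.4452e+01,  1.4000e-02, -0.0000e+00,
       -0.0000e+00]), 'position': array([ 160.282, -525.817,  230.688]), 'ee_rot': array([ 0.989,  0.147,  0.   , -0.001]), 'contact_force': array([0.119, 0.255, 0.751]), 'wrist_torque': array([-0.028, -0.009,  0.032]), 'gripper_force': np.float64(0.0), 'finger_gap': np.float64(85.821)} -18.700000000000003
top [[-0.02, 0.99, -0.13, 412.79], [-1.0, -0.02, 0.01, 94.52], [0.01, 0.13, 0.99, 1262.53], [0.0, 0.0, 0.0, 1.0]] 496.46484222846584 None dict_keys(['pixels', 'depth', 'fx', 'fy', 'cx', 'cy', 'camera_from_world'])
press [([486.0, -54.0, 28.0], 0.65), ([597.0, 209.0, 1.0], 0.56)]
plate_mid []
lid_hinge [([594.0, 317.0, 81.0], 0.96)]
lid_handle [([604.0, 70.0, 101.0], 0.94), ([520.0, -57.0, 4.0], 0.47)]
selector_grip [([421.0, 157.0, 109.0], 0.76)]
off_mark [([417.0, 115.0, 78.0], 0.84)]
muffin1 []
spatula [([519.0, -54.0, 2.0], 0.97)]
sp
[... 519 characters left out ...]
era_from_world'])
press [([378.0, 478.0, -2.0], 0.67), ([598.0, 207.0, -2.0], 0.64)]
plate_mid []
lid_hinge [([597.0, 317.0, 83.0], 0.6)]
lid_handle [([604.0, 70.0, 100.0], 0.97)]
selector_grip [([518.0, -57.0, 2.0], 0.64), ([417.0, 156.0, 106.0], 0.51)]
off_mark [([418.0, 118.0, 73.0], 0.74)]
muffin1 []
spatula [([516.0, -55.0, 4.0], 0.81)]
spatula_grip [([487.0, -54.0, 24.0], 0.55), ([376.0, 476.0, 1.0], 0.53), ([416.0, 156.0, 108.0], 0.32)]
spatula_tip [([666.0, -54.0, 2.0], 0.84)]
mat [([514.0, -46.0, 1.0], 0.67)]
platter [([598.0, -263.0, 2.0], 0.6)]
clock [([779.0, -15.0, -0.0], 0.57)]
remote [([753.0, -194.0, -5.0], 0.9), ([777.0, -18.0, 3.0], 0.17)]
mug [([378.0, 479.0, -3.0], 0.73)]
```

View pics/top0.png

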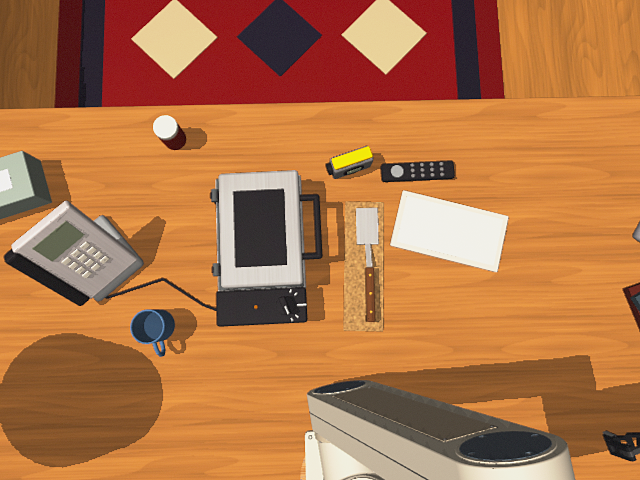

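View pics/scene0.png

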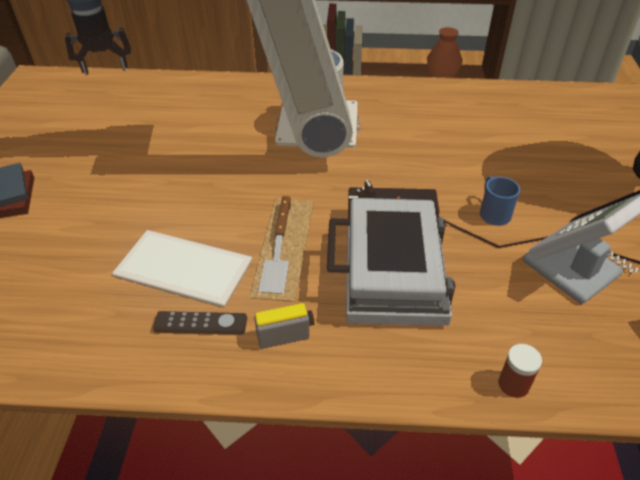

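```bash
cat >> h.py <<'E'
def rect(P,cx,cy,r,z0,z1):
    m=(np.hypot(P[...,0]-cx,P[...,1]-cy)<r)&(P[...,2]>z0)&(P[...,2]<z1)
    p=P[m]; (c,s,a)=cv2.minAreaRect(p[:,:2].astype(np.float32)); return np.round(c,1),np.round(s,1),round(a,1),len(p),np.round(np.median(p[:,2]),1)
E
python3 - <<'E'
from h import *
for c in ['top','scene']:
    im=optics.get_image(c); P=world(im)
    print(c,'knob',rect(P,418,157,32,98,120))
    print('lid',rect(P,600,210,150,108,135))
    print('handle',rect(P,603,68,60,85,115))
    m=(abs(P[...,0]-600)<20)&(P[...,2]>90)&(P[...,1]>60)&(P[...,1]<320); q=P[m]
    print('lid z slope',np.polyfit(q[:,1],q[:,2],1)) 
    print('plat',rect(P,598,-266,180,7,18)); print('sphandle',rect(P,440,-52,75,26,45)); print('housing',rect(P,410,190,150,70,84))
    q=P[(np.hypot(P[...,0]-418,P[...,1]-157)<60)]; pix=im['pixels'][(np.hypot(P[...,0]-418,P[...,1]-157)<60)]
    w=pix.min(-1)>170; print('white',np.round(q[w],0)[::3].tolist())
E
```

```text
top knob (array([418.1, 153.8]), array([41.3, 14.3]), 21.5, 109, np.float64(115.2))
lid (array([599.6, 184.8]), array([272.2, 238.2]), 1.3, 9489, np.float64(120.7))
handle (array([602.3,  91.2]), array([119.4,  51.2]), 1.6, 347, np.float64(109.8))
lid z slope [2.17071628e-02 1.16095921e+02]
plat (array([ 596.8, -261. ]), array([348.4, 327.8]), 60.6, 6337, np.float64(13.0))
sphandle (array([444.4, -53. ]), array([ 22.7, 140.7]), 89.2, 514, np.float64(36.6))
housing (array([435.1, 210.9]), array([124.7, 213.8]), 0.0, 2932, np.float64(78.6))
white [[477.0, 166.0, 125.0], [477.0, 160.0, 123.0], [477.0, 153.0, 124.0], [475.0, 174.0, 120.0], [475.0, 167.0, 119.0], [475.0, 160.0, 119.0], [475.0, 151.0, 121.0], [474.0, 144.0, 123.0], [473.0, 180.0, 125.0], [473.0, 174.0, 121.0], [473.0, 167.0, 119.0], [473.0, 160.0, 118.0], [472.0, 153.0, 122.0], [472.0, 146.0, 120.0], [472.0, 139.0, 124.0], [472.0, 132.0, 123.0], [471.0, 180.0, 123.0], [471.0, 173.0, 123.0], [470.0, 167.0, 123.0], [470.0, 160.0, 119.0], [470.0, 153.0, 119.0], [470.0, 146.0, 123.0], [470.0, 139.0, 119.0], [470.0, 132.0, 122.
[... 604 characters left out ...]
8.0, 80.0], [389.0, 126.0, 80.0], [385.0, 138.0, 79.0]]
scene knob (array([420.6, 153.2]), array([44.9, 15.9]), 23.3, 122, np.float64(113.1))
lid (array([601.7, 184.3]), array([276.6, 238. ]), 1.6, 8537, np.float64(120.6))
handle (array([602.4,  90.3]), array([119.6,  50.4]), 1.2, 320, np.float64(110.3))
lid z slope [1.90467448e-02 1.16588862e+02]
plat (array([ 604.7, -257.9]), array([332.9, 292.5]), 49.2, 6129, np.float64(13.1))
sphandle (array([444.8, -53.6]), array([ 22.9, 139.5]), 89.4, 379, np.float64(36.3))
housing (array([434.5, 211.2]), array([115. , 215.5]), 0.9, 935, np.float64(78.6))
white [[475.0, 143.0, 120.0], [476.0, 150.0, 121.0], [477.0, 155.0, 119.0], [472.0, 180.0, 116.0]]
```

```bash
cat >> h.py <<'E'
from scipy.spatial.transform import Rotation as R
def pose():
    s=bot.observe(); x=R.from_quat(s['ee_rot']).as_matrix()[:,0]; return np.r_[s['position'],np.arctan2(x[1],x[0])]
def plan(cur,tgt,n,ramp=3):
    """rows straight from cur to tgt (x,y,z,yaw; yaw not wrapped), smooth ends; prints calls"""
    cur=np.array(cur,float);w=np.minimum(np.minimum(np.arange(1,n+1),np.arange(n,0,-1)),ramp)/ramp; f=np.cumsum(w)/w.sum()
    tgt=np.array(tgt,float); st=cur.copy(); rows=[]; p=cur.copy()
    for k in f:
        d=st+(tgt-st)*k-p; c,s=np.cos(p[3]),np.sin(p[3])
        t=np.round(np.array([c*d[0]+s*d[1],s*d[0]-c*d[1],-d[2]])/20,2); r=round(-d[3]/.08,2)
        rows.append([t.tolist(),r]); dd=t*20
        p+=[c*dd[0]+s*dd[1],s*dd[0]-c*dd[1],-dd[2],-r*.08]
    rows+=[[[0,0,0],0]]*(-len(rows)%10)
    print('max',max(max(map(abs,r[0]+[r[1]])) for r in rows),'end',np.round(p,2))
    for i in range(0,len(rows),10): print(str(rows[i:i+10]).replace(' ',''))
    return p
E
python3 - <<'E'
from h import *
p=pose(); print(p)
p=plan(p,[418.5,154,190,3.525],44)
p=plan(p,[418.5,154,90.5,3.525],8,2)
E
```

```text
[ 1.60293993e+02 -5.26119518e+02  2.31281572e+02  2.95759377e-01]
max 0.97 end [418.56 153.94 190.08   3.53]
[[[0.18,-0.23,0.02],np.float64(-0.32)],[[0.36,-0.45,0.03],np.float64(-0.64)],[[0.58,-0.64,0.05],np.float64(-0.96)],[[0.63,-0.59,0.05],np.float64(-0.96)],[[0.67,-0.55,0.05],np.float64(-0.96)],[[0.72,-0.49,0.05],np.float64(-0.97)],[[0.74,-0.44,0.04],np.float64(-0.96)],[[0.78,-0.37,0.05],np.float64(-0.96)],[[0.81,-0.32,0.05],np.float64(-0.96)],[[0.83,-0.25,0.05],np.float64(-0.96)]]
[[[0.84,-0.19,0.05],np.float64(-0.96)],[[0.86,-0.13,0.05],np.float64(-0.96)],[[0.87,-0.05,0.05],np.float64(-0.96)],[[0.86,0.0,0.05],np.float64(-0.96)],[[0.86,0.08,0.05],np.float64(-0.97)],[[0.86,0.14,0.05],np.float64(-0.96)],[[0.84,0.21,0.05],np.float64(-0.96)],[[0.82,0.27,0.05],np.float64(-0.96)],[[0.8,0.33,0.04],np.float64(-0.96)],[[0.77,0.4,0.05],np.float64(-0.96)]]
[[[0.74,0.45,0.05],np.float64(-0.96)],[[0.7,0.51,0.05],np.float64(-0.96)],[[0.67,0.56,0.05],np.float64(-0.96)],[[0.61,0.6,0.05],np.float64(-0.96)],[[0.57,0.66,0.05],np.float64(-0.97)],[[0.52,0.69,0.05],np.float64(-0.96)],[[0.46,0.74,0.05
[... 367 characters left out ...]
5,0.05],np.float64(-0.96)],[[-0.24,0.83,0.05],np.float64(-0.96)],[[-0.31,0.81,0.05],np.float64(-0.96)],[[-0.37,0.78,0.05],np.float64(-0.96)]]
[[[-0.43,0.75,0.05],np.float64(-0.96)],[[-0.48,0.72,0.04],np.float64(-0.96)],[[-0.36,0.46,0.04],np.float64(-0.65)],[[-0.19,0.21,0.01],np.float64(-0.32)],[[0,0,0],0],[[0,0,0],0],[[0,0,0],0],[[0,0,0],0],[[0,0,0],0],[[0,0,0],0]]
max 0.71 end [418.56 153.94  90.48   3.53]
[[[0.0,0.0,0.36],np.float64(0.0)],[[0.0,0.0,0.71],np.float64(0.0)],[[0.0,0.0,0.71],np.float64(0.0)],[[0.0,0.0,0.71],np.float64(0.0)],[[0.0,0.0,0.71],np.float64(0.0)],[[0.0,0.0,0.71],np.float64(0.0)],[[0.0,0.0,0.71],np.float64(0.0)],[[0.0,0.0,0.36],np.float64(0.0)],[[0,0,0],0],[[0,0,0],0]]
```

Call:
jog_arm --series '[[[0.2,-0.2,0],-0.4],[[0.4,-0.5,0],-0.6],[[0.6,-0.6,0],-1],[[0.6,-0.6,0],-1],[[0.7,-0.6,0],-1],[[0.7,-0.5,0],-1],[[0.7,-0.4,0],-1],[[0.8,-0.4,0],-1],[[0.8,-0.3,0],-1],[[0.8,-0.3,0],-1]]' --gripper 0.2 --squeeze 60

```text
t: 2.7
position: [213.5, -378.2, 231.3]
ee_rot: [0.873, 0.489, 0.0, 0.0]
contact_force: [-0.4, 0.1, 0.9]
finger_gap: 51.3
gripper_force: 0.0
```

Call:
jog_arm --series '[[[0.8,-0.2,0.1],-1],[[0.9,-0.1,0.1],-1],[[0.9,0,0.1],-1],[[0.9,0,0.1],-1],[[0.9,0.1,0.1],-1],[[0.9,0.1,0.1],-1],[[0.8,0.2,0.1],-1],[[0.8,0.3,0.1],-1],[[0.8,0.3,0.1],-1],[[0.8,0.4,0.1],-1]]'

```text
t: 3.7
position: [269.1, -212.1, 211.2]
ee_rot: [0.614, 0.79, -0.0, 0.0]
contact_force: [0.9, -0.3, 0.6]
finger_gap: 51.0
gripper_force: 0.0
```

Call:
jog_arm --series '[[[0.7,0.5,0.1],-1],[[0.7,0.5,0.1],-1],[[0.7,0.6,0.1],-1],[[0.6,0.6,0.1],-1],[[0.6,0.7,0.1],-1],[[0.5,0.7,0.1],-1],[[0.5,0.7,0.1],-1],[[0.4,0.8,0.1],-1],[[0.3,0.8,0.1],-1],[[0.3,0.8,0.1],-1]]'

```text
t: 4.7
position: [320.3, -45.3, 191.3]
ee_rot: [0.257, 0.966, -0.0, 0.0]
contact_force: [0.0, -0.5, 0.8]
finger_gap: 50.9
gripper_force: 0.0
```

Call:
jog_arm --series '[[[0.2,0.8,0],-1],[[0.2,0.9,0],-1],[[0.1,0.9,0],-1],[[0,0.9,0],-1],[[0,0.9,0],-1],[[-0.1,0.8,0],-1],[[-0.2,0.8,0],-1],[[-0.2,0.8,0],-1],[[-0.3,0.8,0],-1],[[-0.3,0.4,0],-0.5]]'

```text
t: 5.7
position: [362.8, 114.2, 191.4]
ee_rot: [-0.119, 0.993, 0.0, 0.0]
contact_force: [-0.1, -0.1, 0.3]
finger_gap: 51.1
gripper_force: 0.0
```

```bash
cat >> h.py <<'E'
def go(tgt):
    """remaining move to tgt (x,y,z,yaw) in tool axes: units of full scale"""
    p=pose(); d=np.array(tgt,float)-p; d[3]=(d[3]+np.pi)%(2*np.pi)-np.pi; c,s=np.cos(p[3]),np.sin(p[3])
    print('at',np.round(p,2),'need tx,ty,tz,roll units',np.round([(c*d[0]+s*d[1])/20,(s*d[0]-c*d[1])/20,-d[2]/20,-d[3]/.08],2))
E
python3 - <<'E'
from h import *
go([418.5,154,90.5,3.525]); print(np.round(bot.observe()['joint_pos'],2),bot.observe()['finger_gap'])
E
```

```text
at [362.83 114.2  191.38  -2.9 ] need tx,ty,tz,roll units [-3.18  1.27  5.04 -1.8 ]
[ 0.08 -0.01 -0.4   1.18  0.   -0.16] 51.13455554354346
```

Call:
jog_arm --series '[[[-0.4,0.2,0],0],[[-0.8,0.35,0],0],[[-0.8,0.3,0],0],[[-0.8,0.3,0],0],[[-0.38,0.12,0],0],[[0,0,0.3],-0.9],[[0,0,0.6],-0.9],[[0,0,0.6],0],[[0,0,0.3],0],[[0,0,0],0]]'

```text
t: 6.7
position: [418.8, 152.4, 154.6]
ee_rot: [-0.187, 0.982, 0.0, -0.001]
contact_force: [0.1, -0.6, 0.6]
finger_gap: 51.5
gripper_force: 0.0
```

Run:
```python
from h import *
go([418.5,154,90.5,3.525])
im=snap('top','k1.png'); cv2.imwrite('pics/k1c.png',cv2.resize(im['pixels'][240:360,190:350,::-1],None,fx=4,fy=4))
```

```text
at [418.79 152.38 154.64  -2.76] need tx,ty,tz,roll units [-0.02  0.08  3.21 -0.08]
```

View pics/k1c.png

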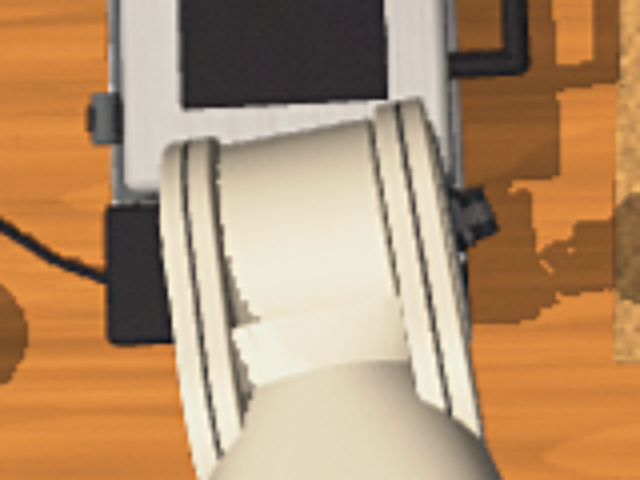

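Call:
jog_arm --series '[[[0,0.08,0.3],0],[[0,0,0.6],0],[[0,0,0.6],0],[[0,0,0.6],0],[[0,0,0.6],0],[[0,0,0.4],0],[[0,0,0.1],0],[[0,0,0],0],[[0,0,0],0],[[0,0,0],0]]'

```text
t: 7.75
position: [418.7, 154.1, 91.8]
ee_rot: [-0.188, 0.982, -0.0, 0.0]
contact_force: [0.8, -0.1, 0.6]
finger_gap: 51.2
gripper_force: 0.0
```

Call:
jog_arm --series '[[[0,0,0],0],[[0,0,0],0],[[0,0,0],0],[[0,0,0],0],[[0,0,0],0],[[0,0,0],-0.5],[[0,0,0],-0.8],[[0,0,0],-0.8],[[0,0,0],-0.8],[[0,0,0],-0.8]]' --gripper -1 --squeeze 60

```text
t: 8.75
position: [418.8, 153.5, 91.6]
ee_rot: [-0.332, 0.943, -0.001, 0.0]
contact_force: [0.5, -4.9, 5.9]
finger_gap: 12.8
gripper_force: 60.3
```

Run:
```python
from h import *
go([418.5,154,90.5,-1.545]); s=bot.observe(); print(s['wrist_torque'],s['finger_gap'])
```

```text
at [418.77 153.51  91.64  -2.47] need tx,ty,tz,roll units [ -0.     0.03   0.06 -11.5 ]
[-1.06315351  0.14855825 -0.0580308 ] 12.800360172702828
```

Call:
jog_arm --series '[[[0,0,0],-1],[[0,0,0],-1],[[0,0,0],-1],[[0,0,0],-1],[[0,0,0],-1],[[0,0,0],-1],[[0,0,0],-1],[[0,0,0],-1],[[0,0,0],-1],[[0,0,0],-1]]'

```text
t: 9.75
position: [418.8, 153.4, 91.7]
ee_rot: [-0.673, 0.74, -0.001, -0.0]
contact_force: [0.9, -6.2, 5.9]
finger_gap: 12.5
gripper_force: 60.3
```

Call:
jog_arm --series '[[[0,0,0],-1],[[0,0,0],-0.5],[[0,0,0],0],[[0,0,0],0],[[0,0,0],0],[[0,0,0],0],[[0,0,0],0],[[0,0,0],0],[[0,0,0],0],[[0,0,0],0]]'

```text
t: 10.75
position: [418.9, 153.4, 91.7]
ee_rot: [0.715, -0.699, 0.001, 0.0]
contact_force: [0.7, -5.6, 5.3]
finger_gap: 12.9
gripper_force: 60.3
```

Run:
```python
from h import *
go([418.5,154,90.5,-1.545]); s=bot.observe(); print(s['wrist_torque'],s['finger_gap'])
```

```text
at [418.85 153.4   91.69  -1.55] need tx,ty,tz,roll units [-0.03  0.02  0.06 -0.04]
[-1.22985032  0.06700619  0.06453682] 12.876426091185637
```

Call:
jog_arm --series '[[[0,0,0],0],[[0,0,0],0],[[0,0,0],0],[[0,0,-0.4],0],[[0,0,-0.8],0],[[0,0,-1],0],[[0,0,-1],0.3],[[0,0,-0.8],0.6],[[0,0,-0.4],1],[[0,0,0],1]]' --gripper 0.2

```text
t: 11.75
position: [419.0, 154.3, 181.1]
ee_rot: [-0.628, 0.778, -0.001, 0.001]
contact_force: [-0.1, -0.5, -0.0]
finger_gap: 51.1
gripper_force: 0.0
```

Call:
jog_arm --series '[[[0.2,-0.5,0],1],[[0.1,-0.6,0],1],[[0,-0.6,0],1],[[0,-0.6,0],1],[[-0.1,-0.6,0],1],[[-0.1,-0.6,0],1],[[-0.2,-0.6,0],1],[[-0.2,-0.6,0],1],[[-0.3,-0.6,0],1],[[-0.3,-0.5,0],1]]'

```text
t: 12.75
position: [529.7, 104.1, 179.8]
ee_rot: [-0.276, 0.961, 0.0, 0.0]
contact_force: [-0.2, -0.4, -0.5]
finger_gap: 51.3
gripper_force: 0.0
```

Call:
jog_arm --series '[[[-0.4,-0.5,0],1],[[-0.4,-0.5,0],1],[[-0.5,-0.4,0],1],[[-0.5,-0.4,0],1],[[-0.5,-0.3,0],1],[[-0.4,-0.2,0],1],[[-0.2,-0.1,0],0.7],[[0,0,0],0],[[0,0,0],0],[[0,0,0],0]]' --gripper -0.1

```text
t: 13.75
position: [600.8, 79.4, 179.5]
ee_rot: [-0.014, 1.0, 0.0, -0.0]
contact_force: [0.7, -0.1, -0.5]
finger_gap: 38.6
gripper_force: 0.0
```

Run:
```python
from h import *
go([603.3,70,82,3.166]); s=bot.observe(); print(s['finger_gap'],np.round(s['joint_pos'],2))
im=optics.get_image('top'); P=world(im); print('knob',rect(P,418.5,154,32,100,120))
for c in ['top','scene']:
  optics.get_image(c) if c!='top' else 0
  print([(np.round(r['point']).tolist(),round(r['conf'],2)) for r in mark_of('lid_handle',c)[:2]], [(np.round(r['point']).tolist(),round(r['conf'],2)) for r in mark_of('selector_grip',c)[:1]])
q=P[(np.hypot(P[...,0]-418,P[...,1]-154)<45)]; pix=im['pixels'][(np.hypot(P[...,0]-418,P[...,1]-154)<45)]
w=pix.min(-1)>170; print('white',np.round(q[w],0).tolist())
```

```text
at [600.83  79.44 179.5   -3.11] need tx,ty,tz,roll units [-0.11 -0.48  4.88  0.04]
38.60978020247487 [-0.01  0.37  0.06  1.25  0.   -0.03]
knob (array([0., 0.]), array([0., 0.]), 0.0, 0, np.float64(nan))
[([516.0, -45.0, 4.0], 0.19)] []
[([601.0, 72.0, 101.0], 0.89)] [([418.0, 155.0, 108.0], 0.75)]
  return _methods._mean(a, axis=axis, dtype=dtype,
  ret = ret.dtype.type(ret / rcount)
```

Run:
```python
from h import *
im=optics.get_image('scene'); P=world(im); print('knob',rect(P,418.5,154,32,100,120)); print('handle y range', rect(P,602,70,30,85,115))
```

```text
knob (array([424.2, 163.8]), array([19.5, 31.9]), 27.3, 90, np.float64(111.5))
handle y range (array([601.8,  73. ]), array([59.5, 15.7]), 1.1, 145, np.float64(110.3))
```

Call:
jog_arm --series '[[[-0.1,-0.45,0.3],0],[[0,0,0.6],0],[[0,0,0.8],0],[[0,0,0.8],0],[[0,0,0.8],0],[[0,0,0.7],0],[[0,0,0.5],0],[[0,0,0.3],0],[[0,0,0.1],0],[[0,0,0],0]]'

```text
t: 15.1
position: [603.4, 70.3, 81.2]
ee_rot: [-0.013, 1.0, -0.0, -0.0]
contact_force: [-0.6, 0.6, -0.8]
finger_gap: 38.4
gripper_force: 0.0
```

Run:
```python
from h import *
im=optics.get_image('scene'); a=im['pixels'][140:340,310:470,::-1]; cv2.imwrite('pics/s2c.png',cv2.resize(a,None,fx=3,fy=3))
```

```text
(no output)
```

View pics/s2c.png

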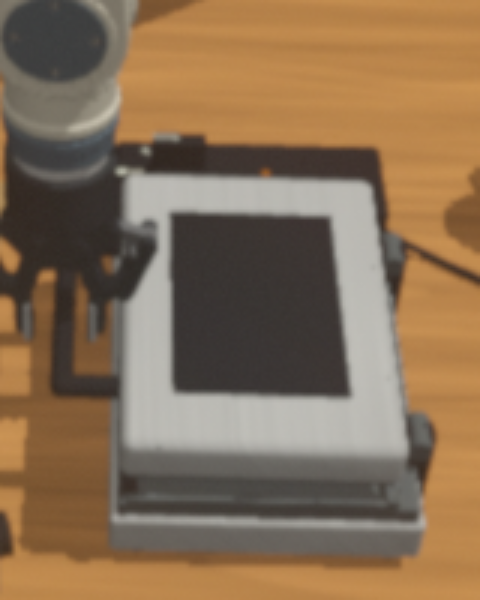

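Call:
jog_arm --series '[[[0,0,0],0],[[0,0,0],0],[[0,0,0],0],[[0,0,0],0],[[0,0,0],0],[[0,0,0],0],[[0,0,0],0],[[0,0,0],0],[[0,0,0],0],[[0,0,0],0]]' --gripper -1 --squeeze 30

```text
t: 16.15
position: [603.6, 72.9, 81.8]
ee_rot: [-0.014, 1.0, 0.002, 0.001]
contact_force: [1.8, 13.0, 0.1]
finger_gap: 14.7
gripper_force: 31.9
```

Run:
```python
import numpy as np
th=np.r_[0,.03,.08,np.linspace(.08,1.57,24)[1:]]+.0733
y=-245.66*np.cos(th);z=245.66*np.sin(th)
for a,b in zip(np.diff(y)/20,np.diff(z)/20): print(f'[{a:.2f},{-b:.2f}]',end=' ')
```

```text
[0.03,-0.37] [0.08,-0.61] [0.15,-0.78] [0.20,-0.77] [0.25,-0.76] [0.30,-0.74] [0.34,-0.72] [0.39,-0.69] [0.43,-0.67] [0.47,-0.64] [0.51,-0.61] [0.55,-0.57] [0.59,-0.53] [0.62,-0.50] [0.65,-0.45] [0.68,-0.41] [0.71,-0.37] [0.73,-0.32] [0.75,-0.27] [0.76,-0.22] [0.78,-0.17] [0.79,-0.12] [0.79,-0.07] [0.80,-0.02] [0.79,0.03]
```

Call:
jog_arm --series '[[[0,0.15,-0.35],0],[[0,0.1,-0.6],0],[[0,0.15,-0.8],0],[[0,0.2,-0.75],0],[[0,0.25,-0.75],0],[[0,0.3,-0.75],0],[[0,0.35,-0.7],0],[[0,0.4,-0.7],0],[[0,0.45,-0.65],0],[[0,0.45,-0.65],0]]'

```text
t: 17.15
position: [602.4, 124.1, 216.8]
ee_rot: [-0.012, 1.0, -0.002, 0.001]
contact_force: [1.6, -9.7, -1.1]
finger_gap: 15.0
gripper_force: 29.3
```

Run:
```python
from h import *
s=bot.observe(); p=pose(); print(p,s['contact_force'],s['finger_gap'],s['gripper_force'],np.hypot(p[1]-318,p[2]+18.7-82), np.arctan2(p[2]+18.7-82,318-p[1])-.0733)
```

```text
[602.38110002 124.07189785 216.84094637  -3.1174413 ] [ 1.62547097 -9.72474699 -1.14784294] 14.964603813700732 29.25897091627121 247.3518364894261 0.5963850091393691
```

Tracking well; finish the arc.

Call:
jog_arm --series '[[[0,0.5,-0.6],0],[[0,0.55,-0.55],0],[[0,0.6,-0.55],0],[[0,0.6,-0.5],0],[[0,0.65,-0.45],0],[[0,0.7,-0.4],0],[[0,0.7,-0.35],0],[[0,0.75,-0.3],0],[[0,0.75,-0.25],0],[[0,0.75,-0.2],0]]'

```text
t: 18.15
position: [599.4, 255.6, 302.8]
ee_rot: [-0.012, 1.0, -0.001, 0.004]
contact_force: [1.5, -11.8, 13.5]
finger_gap: 14.7
gripper_force: 31.2
```

Call:
jog_arm --series '[[[0,0.75,-0.15],0],[[0,0.75,-0.1],0],[[0,0.75,-0.05],0],[[0,0.7,0],0],[[0,0.5,0],0],[[0,0.2,0],0],[[0,0,0],0],[[0,0,0],0],[[0,0,0],0],[[0,0,0],0]]'

```text
t: 19.15
position: [597.6, 330.7, 308.0]
ee_rot: [-0.013, 1.0, 0.001, 0.004]
contact_force: [4.2, 3.0, 13.5]
finger_gap: 14.9
gripper_force: 33.6
```

Run:
```python
from h import *
s=bot.observe(); p=pose(); print(p,s['contact_force'],s['finger_gap'],s['gripper_force'],np.hypot(p[1]-318,p[2]+18.7-82), np.arctan2(p[2]+18.7-82,318-p[1])-.0733)
```

```text
[597.6114362  330.7304977  307.96175255  -3.11551393] [ 4.15163258  2.98400726 13.54317532] 14.864966229525677 33.551371693611145 244.99273200253504 1.5494824961898608
```

Call:
jog_arm --series '[[[0,0.25,0],0],[[0,0,0],0],[[0,0,0],0],[[0,0,0],0],[[0,0,0],0],[[0,0,0],0],[[0,0,-0.3],0],[[0,0,-0.6],0],[[0,0,-0.6],0],[[0,0,-0.3],0]]'

```text
t: 20.15
position: [596.3, 335.1, 339.4]
ee_rot: [-0.013, 1.0, -0.001, -0.001]
contact_force: [0.2, -0.2, 0.1]
finger_gap: 0.2
gripper_force: 0.0
```

Run:
```python
from h import *
im=snap('top','l1.png'); P=world(im)
print('sph',rect(P,444,-53,80,28,45)); print('knob',rect(P,418.5,154,26,104,120))
for n in ['spatula_grip','spatula_tip','muffin1','platter','lid_handle','plate_mid']: print(n,[(np.round(r['point']).tolist(),round(r['conf'],2)) for r in mark_of(n,'top')[:3]])
im=snap('scene','l1s.png'); P=world(im)
for n in ['muffin1','lid_handle','plate_mid']: print(n,[(np.round(r['point']).tolist(),round(r['conf'],2)) for r in mark_of(n,'scene')[:3]])
m=(P[...,2]>150)&(P[...,2]<270)&(abs(P[...,0]-560)<90)&(P[...,1]>230)&(P[...,1]<380); q=P[m]; print(len(q))
if len(q)>50: print('lid face',np.polyfit(q[:,2],q[:,1],1), np.median(q,0))
go([489,-53,120,3.14])
```

```text
sph (array([448. , -53.3]), array([ 22.5, 148.1]), 89.7, 514, np.float64(36.5))
knob (array([418., 154.]), array([41.3, 13.7]), 88.9, 108, np.float64(115.4))
spatula_grip [([600.0, 209.0, 60.0], 0.69), ([485.0, -55.0, 29.0], 0.56), ([514.0, -45.0, 1.0], 0.47)]
spatula_tip [([660.0, -50.0, 8.0], 0.63), ([516.0, -54.0, 7.0], 0.45)]
muffin1 [([601.0, 224.0, 61.0], 0.97), ([684.0, 226.0, 64.0], 0.95), ([509.0, 228.0, 62.0], 0.75)]
platter [([601.0, -267.0, -4.0], 0.98)]
lid_handle [([596.0, 335.0, 324.0], 0.96), ([594.0, 318.0, 79.0], 0.26)]
plate_mid [([600.0, 208.0, 62.0], 0.95)]
muffin1 [([685.0, 224.0, 65.0], 0.93), ([516.0, 226.0, 64.0], 0.91), ([601.0, 221.0, 60.0], 0.57)]
lid_handle [([595.0, 334.0, 325.0], 0.94), ([597.0, 315.0, 82.0], 0.32)]
plate_mid [([599.0, 209.0, 61.0], 0.85), ([416.0, 156.0, 107.0], 0.27)]
924
lid face [-3.71761395e-03  3.13732793e+02] [567.28845484 313.0094703  213.64791094]
at [596.33 335.22 340.38  -3.12] need tx,ty,tz,roll units [  5.87 -19.26  11.02   0.35]
```

View pics/l1s.png

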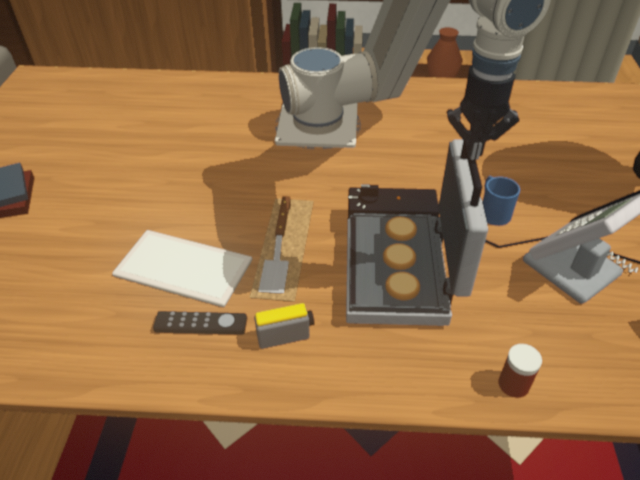

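Call:
jog_arm --series '[[[0,0,-0.4],0],[[0.1,-0.4,-0.2],0],[[0.2,-0.8,0],0],[[0.3,-1,0],0],[[0.3,-1,0.2],0],[[0.3,-1,0.6],0],[[0.3,-1,0.6],0],[[0.3,-1,0.6],0],[[0.3,-1,0.7],0],[[0.3,-1,0.7],0]]' --gripper 0.0

```text
t: 21.7
position: [552.1, 168.8, 284.0]
ee_rot: [-0.013, 1.0, 0.0, 0.0]
contact_force: [0.5, -0.0, 0.2]
finger_gap: 42.3
gripper_force: 0.0
```

Call:
jog_arm --series '[[[0.3,-1,0.8],0],[[0.3,-1,0.8],0],[[0.3,-1,0.8],0],[[0.3,-1,0.8],0],[[0.3,-1,0.8],0],[[0.3,-1,0.8],0],[[0.3,-1,0.8],0],[[0.3,-1,0.8],0.3],[[0.4,-1,0.8],0],[[0.3,-1,0.5],0]]'

```text
t: 22.7
position: [493.7, -32.1, 129.4]
ee_rot: [-0.001, 1.0, 0.0, -0.0]
contact_force: [1.0, 0.1, -1.3]
finger_gap: 42.4
gripper_force: 0.0
```

Run:
```python
from h import *
im=snap('top','l2.png'); P=world(im)
for c in [(512.5,226),(601,222),(684.5,225)]: print(rect(P,*c,42,71,90))
im=optics.get_image('scene'); P=world(im)
for c in [(512.5,226),(601,222),(684.5,225)]: print('s',rect(P,*c,42,71,90))
print('sph',rect(P,444,-53,80,28,45),rect(P,615,-53,60,5,12))
for n in ['spatula_grip','spatula_tip','spatula']: print(n,[(np.round(r['point']).tolist(),round(r['conf'],2)) for r in mark_of(n,'scene')[:3]])
go([489,-53,10,3.14])
```

```text
(array([511.5, 227.7]), array([69.8, 69.8]), 88.3, 698, np.float64(78.6))
(array([599.6, 221.8]), array([70. , 68.9]), 88.7, 677, np.float64(78.9))
(array([682.9, 226.1]), array([71. , 69.6]), 42.0, 659, np.float64(78.5))
s (array([516.5, 228.2]), array([70.9, 71.6]), 25.4, 573, np.float64(78.5))
s (array([603.3, 222. ]), array([69.1, 72.1]), 31.1, 646, np.float64(78.7))
s (array([687.2, 225.4]), array([68.6, 70.7]), 89.6, 739, np.float64(78.6))
sph (array([448.9, -53.3]), array([ 23. , 148.8]), 89.1, 387, np.float64(36.1)) (array([615. , -51.9]), array([107. , 118.2]), 84.5, 1077, np.float64(7.5))
spatula_grip [([486.0, -50.0, 28.0], 0.63)]
spatula_tip [([666.0, -57.0, 3.0], 0.67), ([594.0, 313.0, 84.0], 0.46), ([599.0, 209.0, 61.0], 0.26)]
spatula [([518.0, -55.0, 3.0], 0.81)]
at [495.21 -31.14 130.83  -3.14] need tx,ty,tz,roll units [ 0.31 -1.09  6.04  0.04]
```

Call:
jog_arm --series '[[[0.35,-0.6,0.4],0.04],[[0,-0.5,0.8],0],[[0,0,0.9],0],[[0,0,0.9],0],[[0,0,0.9],0],[[0,0,0.9],0],[[0,0,0.7],0],[[0,0,0.4],0],[[0,0,0.1],0],[[0,0,0],0]]'

```text
t: 23.95
position: [488.1, -53.2, 10.4]
ee_rot: [0.0, 1.0, -0.0, 0.0]
contact_force: [-0.2, -0.8, 0.0]
finger_gap: 42.9
gripper_force: 0.0
```

Run:
```python
from h import *
go([488,-53.3,10,3.14]); print(bot.observe()['contact_force'])
```

```text
at [488.1  -53.23  10.43   3.14] need tx,ty,tz,roll units [ 0.   -0.    0.02  0.01]
[-0.21779265 -0.80194158  0.00948925]
```

Call:
jog_arm --series '[[[0,0,0],0],[[0,0,0],0],[[0,0,0],0],[[0,0,0],0],[[0,0,0],0],[[0,0,0],0],[[0,0,0],0],[[0,0,0],0],[[0,0,0],0],[[0,0,0],0]]' --gripper -1 --squeeze 100

```text
t: 24.95
position: [488.6, -53.3, 11.1]
ee_rot: [0.001, 1.0, -0.0, 0.001]
contact_force: [-0.3, 0.4, 6.6]
finger_gap: 20.7
gripper_force: 97.7
```

Call:
jog_arm --series '[[[0,0,-0.2],0],[[0,0,-0.4],0],[[0,0,-0.7],0],[[0,0,-1],0],[[0,0,-1],-0.3],[[0,0,-1],-0.6],[[0,0,-0.8],-1],[[0,0,-0.6],-1],[[0,0,-0.3],-1],[[0,0,0],-1]]'

```text
t: 25.95
position: [488.4, -53.3, 131.9]
ee_rot: [-0.196, 0.981, -0.0, 0.001]
contact_force: [-1.3, 0.3, -2.1]
finger_gap: 20.3
gripper_force: 97.8
```

Call:
jog_arm --series '[[[0,0,0],-1],[[0,0,0],-1],[[0,0,0],-1],[[0,0,0],-1],[[0,0,0],-1],[[0,0,0],-1],[[0,0,0],-1],[[0,0,0],-1],[[0,0,0],-1],[[0,0,0],-1]]'

```text
t: 26.95
position: [487.9, -53.2, 130.8]
ee_rot: [-0.562, 0.827, -0.0, 0.0]
contact_force: [0.4, 0.8, -0.9]
finger_gap: 20.6
gripper_force: 97.8
```

Call:
jog_arm --series '[[[0,0,0],-1],[[0,0,0],-1],[[0,0,0],-1],[[0,0,0],-1],[[0,0,0],-0.6],[[0,0,0],-0.4],[[0,0,0],0],[[0,0,0],0],[[0,0,0],0],[[0,0,0],0]]'

```text
t: 27.95
position: [488.0, -53.2, 130.4]
ee_rot: [0.714, -0.7, 0.0, 0.0]
contact_force: [-0.3, -0.3, -1.8]
finger_gap: 20.5
gripper_force: 97.8
```

```bash
cat >> h.py <<'E'
def blade(zlo,zhi,cam='scene',marg=30):
    """blade pixels in a box ahead of the TCP: fit plane z vs along-spatula, tip and side centre, all relative to TCP"""
    p=pose(); im=optics.get_image(cam); P=world(im); c,s=np.cos(p[3]+np.pi),np.sin(p[3]+np.pi)
    a=(P[...,0]-p[0])*c+(P[...,1]-p[1])*s; b=-(P[...,0]-p[0])*s+(P[...,1]-p[1])*c
    m=(a>85)&(a<190)&(abs(b)<45)&(P[...,2]>p[2]+zlo)&(P[...,2]<p[2]+zhi)
    a,b,z=a[m],b[m],P[...,2][m]-p[2]
    A=np.c_[a-127,b,np.ones(len(a))]; k=np.linalg.lstsq(A,z,rcond=None)[0]
    print(cam,len(a),'slope along,across,z@127',np.round(k,3),'a',np.round(np.percentile(a,[1,99]),1),'b',np.round(np.percentile(b,[2,98]),1))
E
python3 - <<'E'
from h import *
blade(-25,15,'scene'); blade(-25,15,'top'); go([521.5,-85,130,-1.547]); s=bot.observe(); print(s['wrist_torque'],s['contact_force'])
E
```

```text
scene 658 slope along,across,z@127 [-0.    -0.024 -3.855] a [ 86.2 173.7] b [-29.9  25.1]
top 964 slope along,across,z@127 [-0.    -0.015 -3.72 ] a [ 85.6 174.5] b [-27.4  26.1]
at [488.03 -53.22 130.29  -1.55] need tx,ty,tz,roll units [ 1.62 -1.64  0.01 -0.05]
[-0.0340603  -0.01066715  0.00777675] [ 0.33404596 -0.09111326 -1.12426561]
```

Call:
jog_arm --series '[[[0.3,-0.4,0.3],0],[[0.4,-0.6,0.5],-0.05],[[0.3,-0.5,0.6],0],[[0.15,-0.2,0.6],0],[[0,0,0.5],0],[[0,0,0.3],0],[[0,0,0.2],0],[[0,0,0],0],[[0,0,0],0],[[0,0,0],0]]' --squeeze 110

```text
t: 29.05
position: [522.7, -75.4, 70.8]
ee_rot: [0.716, -0.698, 0.0, -0.0]
contact_force: [0.5, -0.3, -0.9]
finger_gap: 19.7
gripper_force: 109.4
```

Run:
```python
from h import *
go([521.5,-76,69.8,-1.547]); blade(-12,4,'scene'); s=bot.observe(); print(s['contact_force'])
```

```text
at [522.73 -75.44  70.84  -1.55] need tx,ty,tz,roll units [0.03 0.06 0.05 0.01]
scene 725 slope along,across,z@127 [-0.018 -0.026 -4.111] a [ 85.7 189.7] b [-31.5  27.2]
[ 0.00219544  1.5638814  -0.64311918]
```

Call:
jog_arm --series '[[[-0.4,0.06,0.03],0],[[-0.8,0,0],0],[[-0.8,0,0],0],[[-0.8,0,0],0],[[-0.6,0,0],0],[[-0.4,0,0],0],[[-0.4,0,0],0],[[-0.4,0,0],0],[[-0.4,0,0],0],[[-0.4,0,0],0]]'

```text
t: 30.1
position: [518.7, 32.9, 69.7]
ee_rot: [0.715, -0.699, 0.0, 0.0]
contact_force: [0.7, -1.0, -1.1]
finger_gap: 20.3
gripper_force: 109.6
```

Call:
jog_arm --series '[[[-0.4,0,0],0],[[-0.4,0,0],0],[[-0.4,0,0],0],[[-0.4,0,0],0],[[-0.4,0,0],0],[[-0.4,0,0],0],[[-0.4,0,0],0],[[-0.4,0,0],0],[[-0.3,0,0],0],[[0,0,0],0]]'

```text
t: 31.1
position: [516.9, 103.3, 69.6]
ee_rot: [0.716, -0.698, -0.0, -0.0]
contact_force: [-0.6, -0.1, -1.6]
finger_gap: 20.2
gripper_force: 109.6
```

Run:
```python
from h import *
p=pose(); s=bot.observe(); print(p, s['contact_force'], 'tip y',p[1]+174)
for c in ['top','scene']:
  im=snap(c,c+'i1.png'); P=world(im)
  print([(np.round(r['point']).tolist(),round(r['conf'],2)) for r in mark_of('muffin1',c)[:3]]); print(rect(P,514,250,50,73,90))
a=im['pixels'][190:330,330:460,::-1]; cv2.imwrite('pics/i1c.png',cv2.resize(a,None,fx=4,fy=4))
```

```text
[516.9441516  103.30667343  69.6253485   -1.54568584] [-0.63986085 -0.08726714 -1.58353254] tip y 277.3066734347142
[([600.0, 227.0, 61.0], 0.9), ([685.0, 228.0, 61.0], 0.88), ([510.0, 255.0, 64.0], 0.71)]
(array([509.7, 258. ]), array([70.4, 78.7]), 7.3, 712, np.float64(81.5))
[([600.0, 224.0, 63.0], 0.83), ([512.0, 253.0, 66.0], 0.71), ([686.0, 227.0, 65.0], 0.67)]
(array([512.9, 256.2]), array([76. , 73.1]), 89.7, 579, np.float64(81.3))
```

View pics/i1c.png

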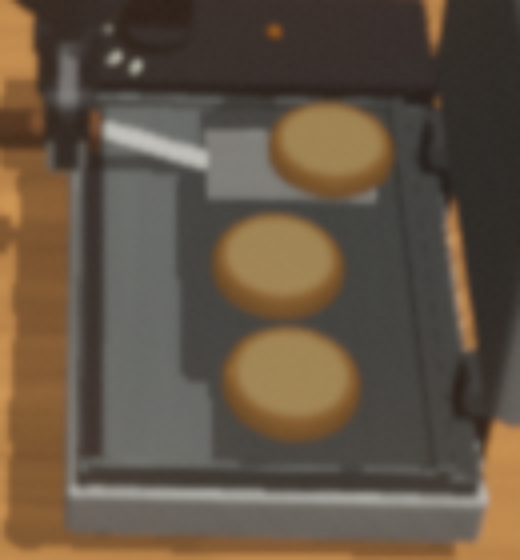

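Call:
jog_arm --series '[[[-0.2,0,0],0],[[-0.2,0,0],0],[[0,0,-0.1],0],[[0,0,-0.2],0],[[0,0,-0.3],0],[[0,0,-0.4],0],[[0,0,-0.5],0],[[0,0,-0.5],0],[[0,0,-0.4],0],[[0,0,-0.2],0]]'

```text
t: 32.3
position: [517.2, 110.5, 122.9]
ee_rot: [0.716, -0.698, 0.0, -0.001]
contact_force: [0.0, -0.8, -2.2]
finger_gap: 20.0
gripper_force: 109.6
```

```bash
cat >> h.py <<'E'
def muff():
    """muffins: pos relative to the TCP in spatula frame and world, by height blobs + nets"""
    p=pose(); c,s=np.cos(p[3]+np.pi),np.sin(p[3]+np.pi); o={}
    for cam in ['top','scene']:
        optics.get_image(cam)
        for r in mark_of('muffin1',cam):
            if r['conf']<.4: continue
            d=np.array(r['point'])-p[:3]; print(cam,round(r['conf'],2),np.round(r['point']),'a,b',np.round([d[0]*c+d[1]*s,-d[0]*s+d[1]*c]))
def platter():
    for cam in ['top','scene']:
        im=optics.get_image(cam); P=world(im); px=im['pixels'].astype(int)
        m=(px.min(-1)>190)&(P[...,2]<20)&(P[...,2]>4)&(np.hypot(P[...,0]-600,P[...,1]+266)<230)
        n,l,st,_=cv2.connectedComponentsWithStats(m.astype(np.uint8)); k=1+np.argmax(st[1:,4])
        r=cv2.minAreaRect(P[l==k][:,:2].astype(np.float32)); print(cam,np.round(r[0],1),np.round(r[1],1),round(r[2],1))
E
python3 - <<'E'
from h import *
print(pose()); muff(); platter()
E
```

```text
[517.2070325  110.48468876 122.89680428  -1.5465825 ]
top 0.88 [602. 226.  62.] a,b [113. -88.]
top 0.78 [508. 257. 119.] a,b [146.   5.]
top 0.72 [683. 228.  60.] a,b [ 114. -168.]
scene 0.83 [603. 222.  63.] a,b [109. -88.]
scene 0.78 [688. 226.  63.] a,b [ 111. -173.]
scene 0.63 [510. 253. 117.] a,b [143.   4.]
top [ 598.3 -265.4] [278.7 147.9] 73.7
scene [ 599.6 -265.7] [279.  146.9] 73.7
```

Call:
jog_arm --series '[[[0.1,0,0],0],[[0.25,0,0],0],[[0.4,0,0],0],[[0.55,0,0],0],[[0.7,0,0],0],[[0.8,0,0],0],[[0.9,0,0],0],[[0.9,0,0],0],[[0.9,0,0],0.1],[[0.9,0,0],0.2]]'

```text
t: 33.6
position: [519.7, -19.4, 121.7]
ee_rot: [-0.707, 0.707, -0.0, -0.0]
contact_force: [-0.3, 0.3, -2.3]
finger_gap: 20.0
gripper_force: 109.6
```

Call:
jog_arm --series '[[[0.9,0,0],0.3],[[0.8,0.1,0],0.5],[[0.7,0.1,0],0.7],[[0.6,0.1,0],0.9],[[0.5,0.1,0],1],[[0.5,0,0],1],[[0.5,0,0],1],[[0.5,-0.1,0],1],[[0.5,-0.1,0],1],[[0.5,-0.15,0],1]]'

```text
t: 34.6
position: [492.0, -136.1, 121.7]
ee_rot: [-0.432, 0.902, -0.0, -0.0]
contact_force: [-0.6, 0.5, -1.3]
finger_gap: 19.8
gripper_force: 109.4
```

Call:
jog_arm --series '[[[0.5,-0.2,0],1],[[0.45,-0.25,0],1],[[0.4,-0.3,0],1],[[0.35,-0.35,0],1],[[0.35,-0.4,0],1],[[0.3,-0.4,0],1],[[0.3,-0.45,0],1],[[0.25,-0.5,0],1],[[0.2,-0.5,0],1],[[0.15,-0.5,0],1]]'

```text
t: 35.6
position: [474.6, -239.2, 121.7]
ee_rot: [-0.047, 0.999, 0.0, -0.0]
contact_force: [0.6, 0.5, -1.8]
finger_gap: 20.0
gripper_force: 109.4
```

Call:
jog_arm --series '[[[0.1,-0.5,0],1],[[0.05,-0.5,0],1],[[0,-0.5,0],0.8],[[0,-0.4,0],0.5],[[0,-0.3,0],0.3],[[0,-0.2,0],0.2],[[0,-0.1,0],0],[[0,0,0],0],[[0,0,0],0],[[0,0,0],0]]'

```text
t: 36.6
position: [469.7, -287.8, 121.7]
ee_rot: [0.102, 0.995, 0.0, 0.0]
contact_force: [-0.9, 1.1, -1.7]
finger_gap: 20.1
gripper_force: 109.4
```

Run:
```python
from h import *
muff(); platter(); go([434,-313.5,40,2.858])
```

```text
top 0.98 [602. 226.  64.] a,b [ 25. 529.]
top 0.65 [683. 226.  63.] a,b [105. 546.]
top 0.6 [ 609. -312.  118.] a,b [141.   5.]
scene 0.97 [685. 226.  62.] a,b [107. 546.]
scene 0.87 [ 613. -316.  116.] a,b [146.   1.]
scene 0.64 [601. 220.  65.] a,b [ 26. 524.]
top [ 604.9 -238.9] [223.6 148.9] 74.5
scene [ 606.2 -241.6] [228.9 148.6] 75.3
at [ 469.66 -288.01  121.73    2.94] need tx,ty,tz,roll units [ 1.49 -1.61  4.09  0.99]
```

Call:
jog_arm --series '[[[0.2,-0.1,0],0],[[0.4,-0.2,0.1],0],[[0.6,-0.3,0.2],0],[[0.7,-0.3,0.4],0],[[0.6,-0.3,0.6],0],[[0.4,-0.2,0.7],0],[[0.25,-0.05,0.8],0],[[0.1,0,0.7],0.2],[[0,0,0.6],0.5],[[0,0,0.4],0.3]]'

```text
t: 37.9
position: [398.7, -303.1, 30.8]
ee_rot: [0.143, 0.99, 0.0, -0.0]
contact_force: [0.3, 1.1, -2.5]
finger_gap: 20.1
gripper_force: 109.4
```

Call:
jog_arm --series '[[[0,0,0.25],0],[[0,0,0.15],0],[[0,0,0.1],0],[[0,0,0.05],0],[[0,0,0],0],[[0,0,0],0],[[0,0,0],0],[[0,0,0],0],[[0,0,0],0],[[0,0,0],0]]'

```text
t: 38.9
position: [400.1, -303.3, 20.7]
ee_rot: [0.142, 0.99, 0.0, 0.0]
contact_force: [-0.4, -0.3, -1.8]
finger_gap: 20.2
gripper_force: 109.4
```

Run:
```python
from h import *
muff(); go([400.4,-303.7,20.5,2.858]); print(bot.observe()['contact_force'])
```

```text
top 0.68 [605. 226.  64.] a,b [ 48. 565.]
top 0.58 [ 533. -342.   14.] a,b [138.  -0.]
scene 0.77 [602. 221.  63.] a,b [ 47. 560.]
scene 0.63 [779. -17.   2.] a,b [283. 381.]
scene 0.61 [686. 224.  64.] a,b [126. 587.]
scene 0.58 [ 538. -342.   15.] a,b [143.   2.]
at [ 400.06 -303.27   20.67    2.86] need tx,ty,tz,roll units [-0.02 -0.02  0.01 -0.02]
[ 0.88335723 -0.09977795 -1.3430272 ]
```

Call:
jog_arm --series '[[[-0.2,0,0],0],[[-0.4,0,0],0],[[-0.6,0,0],0],[[-0.8,0,0],0],[[-1,0,0],0],[[1,0,0],0],[[1,0,0],0],[[0.8,0,0],0],[[0.5,0,0],0],[[0.2,0,0],0]]'

```text
t: 40.1
position: [390.4, -300.5, 20.8]
ee_rot: [0.142, 0.99, -0.0, 0.0]
contact_force: [0.6, -0.4, -2.3]
finger_gap: 19.9
gripper_force: 109.5
```

Run:
```python
from h import *
print(pose()); muff()
```

```text
[ 390.42423325 -300.47791174   20.75123849    2.8563934 ]
top 0.91 [601. 226.  62.] a,b [ 54. 565.]
top 0.81 [ 553. -345.   14.] a,b [169.   3.]
top 0.71 [683. 226.  60.] a,b [132. 588.]
scene 0.97 [599. 223.  62.] a,b [ 53. 561.]
scene 0.95 [ 558. -348.   15.] a,b [174.   2.]
scene 0.81 [690. 224.  61.] a,b [139. 587.]
```

Call:
jog_arm --series '[[[-0.3,0,0],0],[[-0.6,0,0],0],[[-0.9,0,0],0],[[1,0,0],0],[[1,0,0],0],[[0.8,0,0],0],[[0.4,0,0],0],[[0.1,0,0],0],[[0,0,0],0],[[0,0,0],0]]'

```text
t: 41.3
position: [362.5, -292.6, 20.8]
ee_rot: [0.142, 0.99, -0.0, 0.0]
contact_force: [0.1, -0.2, -1.5]
finger_gap: 20.0
gripper_force: 109.6
```

Run:
```python
from h import *
print(pose()); muff()
```

```text
[ 362.5415927  -292.56764092   20.80569282    2.85677245]
top 0.74 [600. 227.  62.] a,b [ 82. 565.]
top 0.74 [686. 226.  62.] a,b [164. 588.]
top 0.7 [ 595. -356.   10.] a,b [241.   4.]
top 0.68 [ 527. -338.   14.] a,b [171.   3.]
top 0.62 [ 758. -193.    1.] a,b [352. 207.]
scene 0.9 [604. 221.  63.] a,b [ 87. 561.]
scene 0.9 [688. 229.  63.] a,b [166. 592.]
scene 0.63 [ 597. -358.   10.] a,b [243.   3.]
```

Run:
```python
from h import *
im=optics.get_image('scene'); cv2.imwrite('pics/p1c.png',cv2.resize(im['pixels'][190:350,60:340,::-1],None,fx=2.5,fy=2.5)); platter()
```

```text
top [ 565.5 -256. ] [278.4 214.9] 74.3
scene [ 598.4 -265.7] [278.  148.5] 74.6
```

View pics/p1c.png

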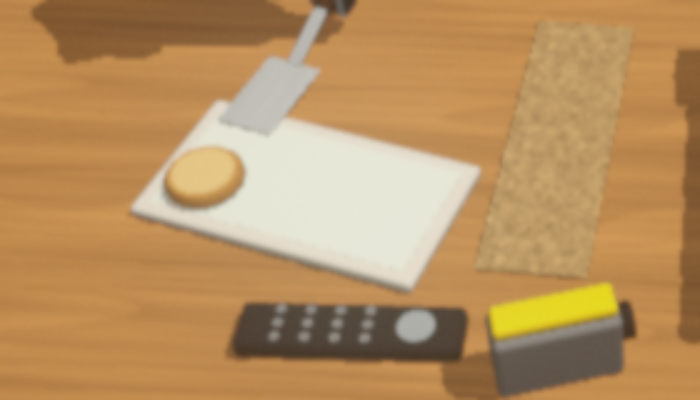

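Call:
jog_arm --series '[[[0,0,-0.5],0],[[0,0,-1],0],[[0,0,-1],0],[[-0.1,0.2,-1],-0.5],[[-0.2,0.4,-0.8],-1],[[-0.4,0.5,-0.5],-1],[[-0.5,0.5,-0.2],-1],[[-0.5,0.45,0],-1],[[-0.5,0.4,0],-1],[[-0.55,0.35,0],-1]]'

```text
t: 42.65
position: [420.4, -237.6, 121.6]
ee_rot: [-0.119, 0.993, -0.0, 0.0]
contact_force: [0.6, -0.1, -2.0]
finger_gap: 20.3
gripper_force: 109.6
```

Call:
jog_arm --series '[[[-0.6,0.3,0],-1],[[-0.65,0.25,0],-1],[[-0.65,0.2,0],-1],[[-0.65,0.1,0],-1],[[-0.65,0.05,0],-1],[[-0.65,0,0],-1],[[-0.65,-0.1,0],-1],[[-0.65,-0.15,0],-1],[[-0.65,-0.2,0],-1],[[-0.65,-0.25,0],-1]]'

```text
t: 43.65
position: [529.1, -159.1, 121.5]
ee_rot: [-0.496, 0.868, -0.0, 0.0]
contact_force: [-0.3, -0.4, -2.4]
finger_gap: 20.0
gripper_force: 109.6
```

Call:
jog_arm --series '[[[-0.6,-0.3,0],-1],[[-0.6,-0.35,0],-1],[[-0.55,-0.4,0],-1],[[-0.55,-0.45,0],-1],[[-0.4,-0.4,0],-1],[[-0.3,-0.4,0],-1],[[-0.1,-0.3,0],-0.7],[[0,-0.1,0],-0.3],[[0,0,0],0],[[0,0,0],0]]'

```text
t: 44.65
position: [600.9, -116.8, 120.9]
ee_rot: [0.715, -0.699, -0.0, 0.0]
contact_force: [-0.2, -0.2, -1.4]
finger_gap: 20.1
gripper_force: 109.6
```

Run:
```python
from h import *
go([608.5,-76,69.6,-1.547]); blade(-25,15,'scene'); muff()
```

```text
at [ 600.89 -116.79  120.93   -1.55] need tx,ty,tz,roll units [-2.03 -0.43  2.57 -0.01]
scene 786 slope along,across,z@127 [ 0.    -0.018 -3.84 ] a [ 86.  173.9] b [-30.1  24.9]
top 0.88 [ 597. -357.   11.] a,b [-240.   10.]
top 0.69 [685. 228.  63.] a,b [343. -92.]
top 0.68 [603. 225.  63.] a,b [342. -10.]
scene 0.96 [ 600. -362.   11.] a,b [-245.    7.]
scene 0.62 [686. 228.  61.] a,b [343. -93.]
```

Call:
jog_arm --series '[[[-0.3,-0.1,0.2],0],[[-0.5,-0.15,0.4],0],[[-0.5,-0.13,0.6],0],[[-0.4,0,0.6],0],[[-0.2,0,0.4],0],[[-0.1,0,0.2],0],[[0,0,0.15],0],[[0,0,0],0],[[0,0,0],0],[[0,0,0],0]]'

```text
t: 45.9
position: [608.0, -76.8, 70.1]
ee_rot: [0.715, -0.699, 0.0, -0.0]
contact_force: [0.5, 0.1, -0.9]
finger_gap: 19.9
gripper_force: 109.6
```

Run:
```python
from h import *
go([607.5,-76,69.6,-1.547])
```

```text
at [608.04 -76.85  70.12  -1.55] need tx,ty,tz,roll units [-0.04  0.03  0.03 -0.  ]
```

Call:
jog_arm --series '[[[-0.4,0,0],0],[[-0.8,0,0],0],[[-0.8,0,0],0],[[-0.8,0,0],0],[[-0.6,0,0],0],[[-0.4,0,0],0],[[-0.4,0,0],0],[[-0.4,0,0],0],[[-0.4,0,0],0],[[-0.4,0,0],0]]'

```text
t: 46.9
position: [605.2, 31.8, 69.6]
ee_rot: [0.715, -0.699, 0.0, 0.0]
contact_force: [0.1, 2.7, -1.0]
finger_gap: 20.5
gripper_force: 109.7
```

Call:
jog_arm --series '[[[-0.4,0,0],0],[[-0.4,0,0],0],[[-0.4,0,0],0],[[-0.4,0,0],0],[[-0.4,0,0],0],[[-0.4,0,0],0],[[-0.4,0,0],0],[[-0.4,0,0],0],[[-0.4,0,0],0],[[-0.2,0,0],0]]'

```text
t: 47.9
position: [603.3, 108.3, 69.7]
ee_rot: [0.716, -0.698, -0.0, -0.0]
contact_force: [-0.3, -1.2, -1.2]
finger_gap: 19.9
gripper_force: 109.6
```

Run:
```python
from h import *
print(pose(),bot.observe()['contact_force']); muff()
```

```text
[603.29348329 108.32537365  69.65833824  -1.5460616 ] [-0.25851791 -1.21706954 -1.15835901]
top 0.98 [596. 261.  67.] a,b [152.   3.]
top 0.97 [683. 225.  60.] a,b [114. -83.]
top 0.78 [ 594. -358.   15.] a,b [-466.   21.]
scene 0.69 [597. 260.  66.] a,b [152.   2.]
scene 0.69 [685. 224.  64.] a,b [113. -84.]
scene 0.66 [ 598. -360.   14.] a,b [-468.   17.]
```

Call:
jog_arm --series '[[[-0.2,0,0],0],[[0,0,0],0],[[0,0,-0.1],0],[[0,0,-0.2],0],[[0,0,-0.3],0],[[0,0,-0.4],0],[[0,0,-0.5],0],[[0,0,-0.5],0],[[0,0,-0.4],0],[[0,0,-0.2],0]]'

```text
t: 49.1
position: [603.6, 111.5, 123.0]
ee_rot: [0.716, -0.698, 0.001, -0.001]
contact_force: [0.2, 0.1, -3.1]
finger_gap: 19.8
gripper_force: 109.5
```

Call:
jog_arm --series '[[[0.1,0,0],0],[[0.25,0,0],0],[[0.4,0,0],0],[[0.55,0,0],0],[[0.7,0,0],0],[[0.8,0,0],0],[[0.9,0,0],0],[[0.9,0,0],0],[[0.9,0,0],0.1],[[0.9,0,0],0.2]]'

```text
t: 50.1
position: [606.2, -18.4, 121.7]
ee_rot: [-0.707, 0.708, -0.0, -0.0]
contact_force: [0.3, -0.4, -1.9]
finger_gap: 20.1
gripper_force: 109.5
```

Call:
jog_arm --series '[[[0.9,0.1,0],0.3],[[0.8,0.2,0],0.5],[[0.7,0.3,0],0.7],[[0.6,0.4,0],0.9],[[0.5,0.45,0],1],[[0.4,0.45,0],1],[[0.35,0.4,0],1],[[0.35,0.35,0],1],[[0.4,0.3,0],1],[[0.4,0.25,0],1]]'

```text
t: 51.1
position: [524.3, -104.2, 121.7]
ee_rot: [-0.432, 0.902, 0.0, -0.0]
contact_force: [-0.8, -0.5, -2.9]
finger_gap: 20.0
gripper_force: 109.4
```

Call:
jog_arm --series '[[[0.45,0.2,0],1],[[0.45,0.15,0],1],[[0.45,0.1,0],1],[[0.45,0,0],1],[[0.45,0,0],1],[[0.45,-0.1,0],1],[[0.45,-0.1,0],1],[[0.45,-0.15,0],1],[[0.4,-0.2,0],1],[[0.4,-0.25,0],1]]'

```text
t: 52.1
position: [449.1, -157.8, 121.8]
ee_rot: [-0.047, 0.999, 0.0, 0.0]
contact_force: [0.1, -0.4, -2.0]
finger_gap: 20.0
gripper_force: 109.4
```

Call:
jog_arm --series '[[[0.4,-0.3,0],1],[[0.3,-0.35,0],1],[[0.2,-0.3,0],1],[[0.1,-0.2,0],0.8],[[0,-0.1,0],0.6],[[0,0,0],0.3],[[0,0,0],0.1],[[0,0,0],0],[[0,0,0],0],[[0,0,0],0]]'

```text
t: 53.1
position: [429.2, -182.3, 121.7]
ee_rot: [0.142, 0.99, 0.0, -0.0]
contact_force: [-1.4, 0.1, -2.1]
finger_gap: 20.0
gripper_force: 109.4
```

Run:
```python
from h import *
muff(); platter(); go([408.4,-212,20.7,2.858])
```

```text
top 0.74 [ 570. -218.  117.] a,b [145.   6.]
top 0.65 [ 597. -356.    8.] a,b [ 209. -120.]
top 0.61 [686. 227.  61.] a,b [132. 465.]
scene 0.83 [688. 224.  61.] a,b [134. 463.]
scene 0.67 [ 598. -362.   12.] a,b [ 212. -125.]
scene 0.63 [ 569. -220.  116.] a,b [145.   4.]
top [ 597.9 -265.2] [278.2 148.7] 74.8
scene [ 599.4 -265.6] [277.9 147.6] 74.2
at [ 429.25 -182.43  121.66    2.86] need tx,ty,tz,roll units [ 0.58 -1.71  5.05 -0.02]
```

Call:
jog_arm --series '[[[0.1,-0.2,0.1],0],[[0.1,-0.4,0.3],0],[[0.1,-0.5,0.5],0],[[0.1,-0.4,0.6],0],[[0.05,-0.25,0.7],0],[[0,-0.1,0.7],0],[[0,0,0.7],0],[[0,0,0.6],0],[[0,0,0.4],0],[[0,0,0.25],0]]'

```text
t: 54.4
position: [409.6, -215.6, 23.6]
ee_rot: [0.142, 0.99, 0.0, -0.001]
contact_force: [0.1, 0.9, -1.9]
finger_gap: 19.9
gripper_force: 109.5
```

Call:
jog_arm --series '[[[0,0,0.15],0],[[0,0,0.05],0],[[0,0,0],0],[[0,0,0],0],[[0,0,0],0],[[-0.2,0,0],0],[[-0.4,0,0],0],[[-0.6,0,0],0],[[-0.8,0,0],0],[[-1,0,0],0]]'

```text
t: 55.4
position: [469.0, -232.7, 20.7]
ee_rot: [0.142, 0.99, -0.0, 0.0]
contact_force: [0.1, -0.4, -1.6]
finger_gap: 19.9
gripper_force: 109.5
```

Call:
jog_arm --series '[[[1,0,0],0],[[1,0,0],0],[[0.8,0,0],0],[[0.5,0,0],0],[[0.2,0,0],0],[[0,0,0],0],[[0,0,0],0],[[0,0,0],0],[[0,0,0],0],[[0,0,0],0]]'

```text
t: 56.4
position: [400.8, -212.7, 20.6]
ee_rot: [0.142, 0.99, 0.0, 0.0]
contact_force: [0.5, 0.4, -1.8]
finger_gap: 20.2
gripper_force: 109.4
```

Run:
```python
from h import *
print(pose(),bot.observe()['contact_force']); muff()
```

```text
[ 400.81563914 -212.7101729    20.62694194    2.85672635] [ 0.52420875  0.37434388 -1.84128243]
top 0.7 [ 570. -252.   17.] a,b [173.  10.]
top 0.68 [685. 226.  63.] a,b [149. 501.]
top 0.66 [ 596. -357.   11.] a,b [228. -84.]
scene 0.97 [688. 224.  66.] a,b [152. 500.]
scene 0.9 [ 600. -359.   11.] a,b [232. -84.]
scene 0.9 [ 571. -262.   13.] a,b [177.   0.]
```

Call:
jog_arm --series '[[[-0.3,0,0],0],[[-0.6,0,0],0],[[-0.9,0,0],0],[[1,0,0],0],[[1,0,0],0],[[0.8,0,0],0],[[0.4,0,0],0],[[0.1,0,0],0],[[0,0,0],0],[[0,0,0],0]]'

```text
t: 57.6
position: [372.7, -204.7, 20.8]
ee_rot: [0.142, 0.99, -0.0, 0.0]
contact_force: [0.9, 0.5, -1.3]
finger_gap: 20.0
gripper_force: 109.5
```

Run:
```python
from h import *
print(pose(),bot.observe()['contact_force']); muff()
```

```text
[ 372.71460948 -204.74689037   20.82703712    2.85663548] [ 0.85473306  0.50782594 -1.33668553]
top 0.73 [685. 226.  64.] a,b [179. 502.]
top 0.67 [ 598. -357.   13.] a,b [259. -83.]
scene 0.84 [686. 226.  64.] a,b [179. 502.]
scene 0.67 [ 601. -360.   15.] a,b [263. -85.]
scene 0.56 [ 613. -271.   12.] a,b [250.   4.]
```

Call:
jog_arm --series '[[[0,0,-0.5],0],[[0,0,-1],0],[[0,0,-1],0],[[-0.2,0.2,-1],-0.5],[[-0.4,0.4,-0.8],-1],[[-0.6,0.4,-0.5],-1],[[-0.6,0.4,-0.2],-1],[[-0.65,0.35,0],-1],[[-0.7,0.3,0],-1],[[-0.7,0.2,0],-1]]'

```text
t: 58.8
position: [452.6, -162.3, 121.5]
ee_rot: [-0.119, 0.993, -0.0, 0.0]
contact_force: [-0.4, -0.4, -2.0]
finger_gap: 20.1
gripper_force: 109.6
```

Call:
jog_arm --series '[[[-0.7,0.15,0],-1],[[-0.7,0.1,0],-1],[[-0.7,0,0],-1],[[-0.7,0,0],-1],[[-0.7,-0.1,0],-1],[[-0.7,-0.2,0],-1],[[-0.65,-0.2,0],-1],[[-0.65,-0.3,0],-1],[[-0.6,-0.35,0],-1],[[-0.55,-0.4,0],-1]]'

```text
t: 59.8
position: [581.9, -107.8, 121.4]
ee_rot: [-0.496, 0.868, -0.0, 0.0]
contact_force: [0.1, -0.1, -0.6]
finger_gap: 19.7
gripper_force: 109.6
```

Call:
jog_arm --series '[[[-0.5,-0.45,0],-1],[[-0.5,-0.5,0],-1],[[-0.45,-0.5,0],-1],[[-0.4,-0.6,0],-1],[[-0.3,-0.6,0],-1],[[-0.2,-0.5,0],-1],[[-0.1,-0.4,0],-0.7],[[0,-0.2,0],-0.3],[[0,0,0],0],[[0,0,0],0]]'

```text
t: 60.8
position: [669.2, -83.2, 120.8]
ee_rot: [0.715, -0.699, -0.0, 0.0]
contact_force: [0.5, -0.2, -2.6]
finger_gap: 20.4
gripper_force: 109.6
```

Run:
```python
from h import *
go([692.5,-76,69.6,-1.547]); blade(-25,15,'scene'); muff(); platter()
```

```text
at [669.25 -83.25 120.83  -1.55] need tx,ty,tz,roll units [-0.34 -1.17  2.56 -0.01]
scene 884 slope along,across,z@127 [-0.004 -0.025 -3.778] a [ 85.8 173.9] b [-30.4  24.7]
top 0.89 [687. 229.  63.] a,b [311. -25.]
top 0.65 [ 597. -357.   13.] a,b [-272.   78.]
top 0.6 [ 613. -267.   13.] a,b [-183.   61.]
scene 0.91 [687. 226.  62.] a,b [308. -25.]
scene 0.79 [ 611. -271.   11.] a,b [-186.   62.]
scene 0.57 [ 601. -360.   11.] a,b [-275.   75.]
top [ 563.1 -293. ] [32.1 97.1] 74.5
scene [ 591.  -218.7] [194.  97.] 70.6
```

Call:
jog_arm --series '[[[-0.1,-0.3,0.1],0],[[-0.1,-0.4,0.3],0],[[-0.1,-0.3,0.5],0],[[-0.05,-0.15,0.6],0],[[0,0,0.5],0],[[0,0,0.3],0],[[0,0,0.2],0],[[0,0,0.05],0],[[0,0,0],0],[[0,0,0],0]]'

```text
t: 62.15
position: [692.6, -75.8, 70.2]
ee_rot: [0.716, -0.699, 0.0, -0.0]
contact_force: [-0.5, -0.1, -0.5]
finger_gap: 20.0
gripper_force: 109.6
```

Run:
```python
from h import *
go([692.5,-76,69.6,-1.547])
```

```text
at [692.57 -75.76  70.25  -1.55] need tx,ty,tz,roll units [0.01 0.   0.03 0.  ]
```

Call:
jog_arm --series '[[[-0.4,0,0],0],[[-0.8,0,0],0],[[-0.8,0,0],0],[[-0.8,0,0],0],[[-0.6,0,0],0],[[-0.4,0,0],0],[[-0.4,0,0],0],[[-0.4,0,0],0],[[-0.4,0,0],0],[[-0.4,0,0],0]]'

```text
t: 63.15
position: [689.8, 32.7, 69.6]
ee_rot: [0.715, -0.699, -0.0, 0.0]
contact_force: [-0.6, 0.5, -1.6]
finger_gap: 20.0
gripper_force: 109.5
```

Call:
jog_arm --series '[[[-0.4,0,0],0],[[-0.4,0,0],0],[[-0.4,0,0],0],[[-0.4,0,0],0],[[-0.4,0,0],0],[[-0.4,0,0],0],[[-0.4,0,0],0],[[-0.4,0,0],0],[[-0.4,0,0],0],[[-0.2,0,0],0]]'

```text
t: 64.15
position: [687.9, 109.2, 69.7]
ee_rot: [0.716, -0.698, -0.0, -0.0]
contact_force: [-0.0, -0.3, -1.9]
finger_gap: 19.9
gripper_force: 109.6
```

Run:
```python
from h import *
print(pose(),bot.observe()['contact_force']); muff()
```

```text
[687.87745089 109.21796163  69.65840563  -1.54608187] [-0.04171469 -0.2812236  -1.92355353]
top 0.77 [ 597. -358.   12.] a,b [-465.  102.]
top 0.69 [ 611. -269.   14.] a,b [-376.   86.]
top 0.63 [687. 259.  65.] a,b [150.  -2.]
scene 0.75 [689. 261.  66.] a,b [151.  -4.]
scene 0.58 [ 598. -360.   13.] a,b [-467.  101.]
scene 0.56 [ 613. -269.   11.] a,b [-376.   85.]
```

Call:
jog_arm --series '[[[-0.15,0,0],0],[[0,0,0],0],[[0,0,-0.1],0],[[0,0,-0.2],0],[[0,0,-0.3],0],[[0,0,-0.4],0],[[0,0,-0.5],0],[[0,0,-0.5],0],[[0,0,-0.4],0],[[0,0,-0.2],0]]'

```text
t: 65.35
position: [688.3, 111.3, 123.1]
ee_rot: [0.716, -0.698, 0.001, -0.001]
contact_force: [-0.1, 0.3, -1.6]
finger_gap: 20.0
gripper_force: 109.6
```

Call:
jog_arm --series '[[[0.1,0,0],0],[[0.25,0,0],0],[[0.4,0,0],0],[[0.55,0,0],0],[[0.7,0,0],0],[[0.8,0,0],0],[[0.9,0,0],0],[[0.9,0,0],0],[[0.9,0,0],0.1],[[0.9,0.1,0],0.2]]'

```text
t: 66.35
position: [688.9, -18.6, 121.6]
ee_rot: [-0.707, 0.708, -0.0, 0.0]
contact_force: [0.4, -0.6, -1.8]
finger_gap: 20.0
gripper_force: 109.6
```

Call:
jog_arm --series '[[[0.8,0.2,0],0.3],[[0.6,0.3,0],0.5],[[0.4,0.4,0],0.7],[[0.3,0.5,0],0.9],[[0.25,0.55,0],1],[[0.2,0.55,0],1],[[0.2,0.55,0],1],[[0.25,0.5,0],1],[[0.3,0.5,0],1],[[0.3,0.45,0],1]]'

```text
t: 67.35
position: [589.5, -61.2, 121.8]
ee_rot: [-0.432, 0.902, 0.0, 0.0]
contact_force: [1.0, 0.7, -2.1]
finger_gap: 20.0
gripper_force: 109.4
```

Call:
jog_arm --series '[[[0.35,0.4,0],1],[[0.4,0.35,0],1],[[0.4,0.3,0],1],[[0.45,0.25,0],1],[[0.45,0.2,0],1],[[0.5,0.15,0],1],[[0.5,0.1,0],1],[[0.5,0,0],1],[[0.5,0,0],1],[[0.5,-0.1,0],1]]'

```text
t: 68.35
position: [489.8, -80.8, 121.8]
ee_rot: [-0.047, 0.999, 0.0, 0.0]
contact_force: [0.8, -0.9, -0.9]
finger_gap: 19.8
gripper_force: 109.4
```

Call:
jog_arm --series '[[[0.4,-0.1,0],1],[[0.4,-0.1,0],1],[[0.3,-0.1,0],1],[[0.2,-0.1,0],0.8],[[0.1,0,0],0.6],[[0,0,0],0.3],[[0,0,0],0.1],[[0,0,0],0],[[0,0,0],0],[[0,0,0],0]]'

```text
t: 69.35
position: [462.9, -88.3, 121.6]
ee_rot: [0.142, 0.99, 0.0, -0.0]
contact_force: [0.4, -0.3, -3.3]
finger_gap: 20.0
gripper_force: 109.4
```

Run:
```python
from h import *
muff(); go([435.4,-123,20.7,2.858])
```

```text
top 0.81 [ 595. -358.   13.] a,b [ 203. -222.]
top 0.8 [ 612. -265.   14.] a,b [ 192. -128.]
top 0.7 [ 604. -128.  115.] a,b [146.   1.]
scene 0.88 [ 611. -130.  116.] a,b [154.   1.]
scene 0.74 [ 596. -360.   13.] a,b [ 204. -223.]
scene 0.74 [ 614. -270.   11.] a,b [ 196. -132.]
at [462.83 -88.33 121.61   2.86] need tx,ty,tz,roll units [ 0.83 -2.05  5.05 -0.02]
```

Call:
jog_arm --series '[[[0.1,-0.2,0.1],0],[[0.2,-0.4,0.3],0],[[0.2,-0.5,0.5],0],[[0.2,-0.5,0.6],0],[[0.15,-0.4,0.7],0],[[0.08,-0.25,0.7],0],[[0,0,0.7],0],[[0,0,0.6],0],[[0,0,0.4],0],[[0,0,0.25],0]]'

```text
t: 70.55
position: [431.6, -126.5, 23.7]
ee_rot: [0.142, 0.99, 0.0, -0.001]
contact_force: [-0.8, -0.6, -1.7]
finger_gap: 20.2
gripper_force: 109.5
```

Call:
jog_arm --series '[[[0,0,0.15],0],[[0,0,0.05],0],[[0,0,0],0],[[0,0,0],0],[[0,0,0],0],[[-0.2,0,0],0],[[-0.4,0,0],0],[[-0.6,0,0],0],[[-0.8,0,0],0],[[-1,0,0],0]]'

```text
t: 71.55
position: [491.1, -143.5, 20.7]
ee_rot: [0.142, 0.99, -0.0, 0.0]
contact_force: [-0.0, -0.4, -2.0]
finger_gap: 19.8
gripper_force: 109.5
```

Call:
jog_arm --series '[[[1,0,0],0],[[1,0,0],0],[[0.8,0,0],0],[[0.5,0,0],0],[[0.2,0,0],0],[[0,0,0],0],[[0,0,0],0],[[0,0,0],0],[[0,0,0],0],[[0,0,0],0]]'

```text
t: 72.55
position: [422.9, -123.6, 20.6]
ee_rot: [0.142, 0.99, -0.0, 0.0]
contact_force: [1.0, -0.5, -2.3]
finger_gap: 20.1
gripper_force: 109.5
```

Run:
```python
from h import *
print(pose(),bot.observe()['contact_force']); muff()
```

```text
[ 422.92082936 -123.58875829   20.61396155    2.8566023 ] [ 1.02468724 -0.45574428 -2.34769366]
top 0.73 [ 594. -171.   18.] a,b [178.   2.]
top 0.7 [ 595. -357.   12.] a,b [ 231. -176.]
top 0.63 [ 612. -268.   12.] a,b [222. -85.]
scene 0.84 [ 598. -173.   16.] a,b [182.   2.]
scene 0.74 [ 613. -273.   14.] a,b [224. -90.]
scene 0.59 [ 599. -358.   12.] a,b [ 235. -176.]
```

Call:
jog_arm --series '[[[-0.3,0,0],0],[[-0.6,0,0],0],[[-0.9,0,0],0],[[1,0,0],0],[[1,0,0],0],[[0.8,0,0],0],[[0.4,0,0],0],[[0.1,0,0],0],[[0,0,0],0],[[0,0,0],0]]'

```text
t: 73.75
position: [394.9, -115.5, 20.8]
ee_rot: [0.142, 0.99, -0.0, 0.0]
contact_force: [0.3, -0.6, -1.3]
finger_gap: 20.1
gripper_force: 109.5
```

Run:
```python
from h import *
print(pose(),bot.observe()['contact_force']); muff()
im=optics.get_image('scene'); cv2.imwrite('pics/p3c.png',cv2.resize(im['pixels'][190:350,60:460,::-1],None,fx=2,fy=2))
print('mat',[(np.round(r['point']).tolist(),round(r['conf'],2)) for r in mark_of('mat','scene')[:2]])
P=world(im); px=im['pixels'].astype(int)
```

```text
[ 394.9236077  -115.53996433   20.84891084    2.85655208] [ 0.26563033 -0.60080326 -1.27063587]
top 0.9 [ 613. -265.   11.] a,b [251. -82.]
top 0.82 [ 638. -190.   10.] a,b [255.  -3.]
top 0.81 [ 595. -358.   13.] a,b [ 260. -176.]
scene 0.9 [ 610. -273.   11.] a,b [250. -90.]
scene 0.59 [ 640. -189.   15.] a,b [256.  -1.]
scene 0.58 [ 601. -360.   11.] a,b [ 266. -177.]
mat [([515.0, -45.0, -1.0], 0.84), ([642.0, -187.0, 14.0], 0.39)]
```

View pics/p3c.png

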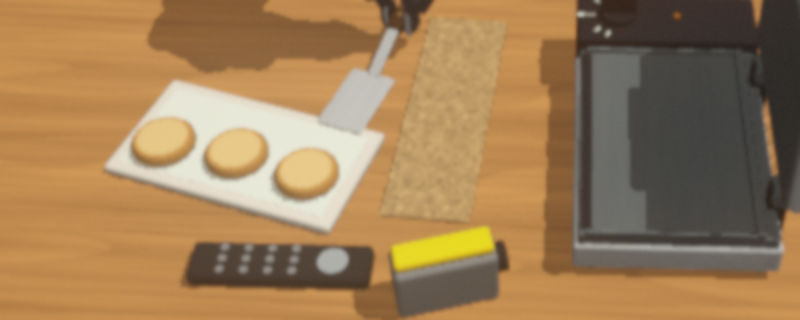

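Run:
```python
from h import *
for c in ['top','scene']:
    im=optics.get_image(c); P=world(im); hsv=cv2.cvtColor(cv2.GaussianBlur(im['pixels'],(5,5),0),cv2.COLOR_RGB2HSV)
    m=(hsv[...,1]<150)&(hsv[...,1]>50)&(hsv[...,2]>110)&(abs(P[...,0]-515)<200)&(abs(P[...,1]+47)<70)&(P[...,2]<14)
    m=cv2.morphologyEx(m.astype(np.uint8),cv2.MORPH_OPEN,np.ones((5,5)))
    n,l,st,_=cv2.connectedComponentsWithStats(m); k=1+np.argmax(st[1:,4]); r=cv2.minAreaRect(P[l==k][:,:2].astype(np.float32)); print(c,r)
    print([(np.round(q['point']).tolist(),round(q['conf'],2)) for q in mark_of('mat',c)[:1]])
go([485,-48,60,3.14])
```

```text
top ((514.869873046875, -44.20774459838867), (95.29474639892578, 323.3512878417969), 87.76519012451172)
[([517.0, -46.0, 2.0], 0.95)]
scene ((515.9450073242188, -47.048728942871094), (396.4576110839844, 139.8072509765625), 0.0554300919175148)
[([513.0, -46.0, -0.0], 0.67)]
at [ 393.95 -115.09   20.66    2.86] need tx,ty,tz,roll units [-3.43  4.5  -1.97 -3.54]
```

Call:
jog_arm --series '[[[0,0,-0.5],0],[[0,0,-1],0],[[-0.1,0.2,-0.8],0],[[-0.4,0.5,-0.3],0],[[-0.6,0.8,0],0],[[-0.7,0.9,0],0],[[-0.7,0.9,0],0],[[-0.5,0.8,0],0],[[-0.3,0.4,0],0],[[-0.14,0.15,0],-0.6]]'

```text
t: 75.25
position: [486.9, -44.2, 72.4]
ee_rot: [0.117, 0.993, 0.0, -0.0]
contact_force: [-0.1, 0.7, -1.9]
finger_gap: 20.2
gripper_force: 109.6
```

Call:
jog_arm --series '[[[0,0,0],-1],[[0,0,0.2],-1],[[0,0,0.4],-0.6],[[0,0,0.6],0],[[0,0,0.6],0],[[0,0,0.4],0],[[0,0,0.2],0],[[0,0,0],0],[[0,0,0],0],[[0,0,0],0]]'

```text
t: 76.25
position: [486.4, -45.2, 25.1]
ee_rot: [0.015, 1.0, -0.0, 0.0]
contact_force: [-0.4, -0.1, -1.0]
finger_gap: 20.3
gripper_force: 109.6
```

Run:
```python
from h import *
go([486,-45,11.2,3.11]); print(bot.observe()['contact_force'])
```

```text
at [486.39 -45.24  25.13   3.11] need tx,ty,tz,roll units [0.02 0.01 0.7  0.03]
[-0.44457324 -0.07889783 -0.99319576]
```

Call:
jog_arm --series '[[[0,0,0.2],0],[[0,0,0.25],0],[[0,0,0.15],0],[[0,0,0.08],0],[[0,0,0],0],[[0,0,0],0],[[0,0,0],0],[[0,0,0],0],[[0,0,0],0],[[0,0,0],0]]'

```text
t: 77.25
position: [485.9, -45.1, 11.2]
ee_rot: [0.015, 1.0, -0.0, -0.0]
contact_force: [-3.9, 0.2, 4.4]
finger_gap: 19.8
gripper_force: 110.4
```

Call:
jog_arm --series '[[[0,0,0],0],[[0,0,0],0],[[0,0,0],0],[[0,0,0],0],[[0,0,0],0],[[0,0,0],0],[[0,0,-0.3],0],[[0,0,-0.6],0],[[0,0,-1],0],[[0,0,-1],0]]' --gripper 0.0

```text
t: 78.25
position: [485.9, -45.1, 70.0]
ee_rot: [0.015, 1.0, 0.0, -0.0]
contact_force: [-0.5, -0.1, 0.4]
finger_gap: 42.6
gripper_force: 0.0
```

Run:
```python
from h import *
go([596.5,335,365,3.166]); print(bot.observe()['contact_force'])
for c in ['top','scene']:
    im=optics.get_image(c); P=world(im); print('sph',rect(P,445,-46,80,24,42),[(n,np.round(q['point']).tolist(),round(q['conf'],2)) for n in ['spatula','spatula_tip','spatula_grip','lid_handle'] for q in mark_of(n,c)[:1]])
```

```text
at [485.88 -45.11  69.97   3.11] need tx,ty,tz,roll units [ -4.98  19.16 -14.75  -0.67]
[-0.48027412 -0.0759661   0.41485139]
sph (array([0., 0.]), array([0., 0.]), 0.0, 0, np.float64(nan)) [('spatula_tip', [659.0, -50.0, 7.0], 0.93), ('spatula_grip', [596.0, -357.0, 12.0], 0.41), ('lid_handle', [596.0, 333.0, 328.0], 0.86)]
sph (array([454. , -43.9]), array([ 22.5, 140.2]), 88.0, 340, np.float64(36.3)) [('spatula', [513.0, -47.0, 3.0], 0.67), ('spatula_tip', [663.0, -52.0, 0.0], 0.91), ('spatula_grip', [485.0, -43.0, 30.0], 0.72), ('lid_handle', [598.0, 329.0, 327.0], 0.71)]
  return _methods._mean(a, axis=axis, dtype=dtype,
  ret = ret.dtype.type(ret / rcount)
```

Call:
jog_arm --series '[[[-0.1,0.3,-1],-0.67],[[-0.2,0.6,-1],0],[[-0.3,0.9,-1],0],[[-0.3,1,-1],0],[[-0.3,1,-1],0],[[-0.3,1,-1],0],[[-0.3,1,-1],0],[[-0.3,1,-1],0],[[-0.3,1,-1],0],[[-0.3,1,-1],0]]'

```text
t: 79.75
position: [536.1, 132.9, 269.5]
ee_rot: [-0.012, 1.0, -0.0, -0.0]
contact_force: [0.6, -0.9, 0.1]
finger_gap: 43.1
gripper_force: 0.0
```

Call:
jog_arm --series '[[[-0.3,1,-1],0],[[-0.3,1,-1],0],[[-0.3,1,-1],0],[[-0.3,1,-0.8],0],[[-0.3,1,-0.2],0],[[-0.3,1,0],0],[[-0.3,1,0],0],[[-0.3,1,0],0],[[-0.1,0.9,0],0],[[0,0.6,0],0]]'

```text
t: 80.75
position: [581.6, 324.4, 347.9]
ee_rot: [-0.013, 1.0, -0.0, -0.001]
contact_force: [-0.6, -0.3, -0.6]
finger_gap: 42.6
gripper_force: 0.0
```

Call:
jog_arm --series '[[[0,0.4,0],0],[[0,0.2,0],0],[[0,0,0],0],[[0,0,0],0],[[0,0,0],0],[[0,0,0],0],[[0,0,0],0],[[0,0,0],0],[[0,0,0],0],[[0,0,0],0]]' --gripper -0.1

```text
t: 81.75
position: [581.1, 335.2, 349.0]
ee_rot: [-0.012, 1.0, -0.0, -0.0]
contact_force: [0.4, 0.1, 0.3]
finger_gap: 38.2
gripper_force: 0.0
```

Run:
```python
from h import *
go([596.5,333.5,308,3.166])
im=optics.get_image('scene'); P=world(im); print('bar',rect(P,620,333,80,318,340)); print([(np.round(q['point']).tolist(),round(q['conf'],2)) for q in mark_of('lid_handle','scene')[:1]])
```

```text
at [581.07 335.16 349.04  -3.12] need tx,ty,tz,roll units [-0.77 -0.1   2.05  0.  ]
bar (array([609.5, 334.9]), array([137.2,  16.7]), 1.0, 465, np.float64(333.9))
[([597.0, 333.0, 324.0], 0.68)]
```

Call:
jog_arm --series '[[[-0.4,-0.05,0.2],0],[[-0.37,0,0.4],0],[[0,0,0.5],0],[[0,0,0.5],0],[[0,0,0.3],0],[[0,0,0.1],0],[[0,0,0],0],[[0,0,0],0],[[0,0,0],0],[[0,0,0],0]]'

```text
t: 82.85
position: [596.6, 334.6, 309.5]
ee_rot: [-0.012, 1.0, 0.0, 0.0]
contact_force: [0.3, -0.2, -0.4]
finger_gap: 38.3
gripper_force: 0.0
```

Call:
jog_arm --series '[[[0,0,0],0],[[0,0,0],0],[[0,0,0],0],[[0,0,0],0],[[0,0,0],0],[[0,0,0],0],[[0,0,0],0],[[0,0,0],0],[[0,0,0],0],[[0,0,0],0]]' --gripper -1 --squeeze 30

```text
t: 83.85
position: [596.5, 334.6, 309.3]
ee_rot: [-0.012, 1.0, 0.0, 0.0]
contact_force: [-0.1, 0.9, 5.0]
finger_gap: 15.2
gripper_force: 29.5
```

Run:
```python
from h import *
s=bot.observe(); p=pose(); print(p,s['contact_force'],s['finger_gap'],s['gripper_force'])
th=np.r_[1.57,1.55,1.51,1.45,np.linspace(1.45,.785,11)[1:-1],.80,.785]+.0733
y=-245.66*np.cos(th);z=245.66*np.sin(th)
for a,b in zip(np.diff(y)/20,np.diff(z)/20): print(f'[{a:.2f},{-b:.2f}]',end=' ')
```

```text
[596.51295128 334.58823165 309.31845103  -3.11699457] [-0.06859578  0.85332024  4.98775999] 15.179323556154825 29.501291513442993
[-0.25,-0.02] [-0.49,-0.02] [-0.74,0.01] [-0.81,0.07] [-0.81,0.12] [-0.80,0.17] [-0.78,0.23] [-0.77,0.28] [-0.75,0.33] [-0.72,0.38] [-0.70,0.42] [-0.67,0.47] [-0.50,0.39] [-0.14,0.12]
```

Call:
jog_arm --series '[[[0,-0.25,0],0],[[0,-0.5,0],0],[[0,-0.75,0],0],[[0,-0.8,0.05],0],[[0,-0.8,0.1],0],[[0,-0.8,0.2],0],[[0,-0.8,0.25],0],[[0,-0.75,0.3],0],[[0,-0.75,0.35],0],[[0,-0.7,0.4],0]]'

```text
t: 84.85
position: [599.8, 196.2, 276.0]
ee_rot: [-0.012, 1.0, 0.0, 0.0]
contact_force: [0.3, 4.2, 0.6]
finger_gap: 14.8
gripper_force: 31.3
```

Call:
jog_arm --series '[[[0,-0.7,0.4],0],[[0,-0.65,0.45],0],[[0,-0.5,0.4],0],[[0,-0.15,0.1],0],[[0,0,0],0],[[0,0,0],0],[[0,0,0],0],[[0,0,0],0],[[0,0,0],0],[[0,0,0],0]]'

```text
t: 85.85
position: [600.7, 156.9, 248.8]
ee_rot: [-0.012, 1.0, 0.0, -0.0]
contact_force: [0.5, 2.0, -8.8]
finger_gap: 14.7
gripper_force: 30.3
```

Run:
```python
from h import *
s=bot.observe(); p=pose(); print(p,s['contact_force'],s['finger_gap'],s['gripper_force'], np.arctan2(p[2]+18.7-82,318-p[1])-.0733)
```

```text
[600.65746327 156.93216821 248.78085259  -3.11660737] [ 0.45663217  2.01871711 -8.81213823] 14.716498140228346 30.253833532333374 0.7824281263041586
```

Call:
jog_arm --series '[[[0,0,0],0],[[0,0,0],0],[[0,0,0],0],[[0,0,0],0],[[0,0,0],0],[[0,0,-0.2],0],[[0,0,-0.5],0],[[0,0,-0.8],0],[[0,0,-1],0],[[0,0,-1],0]]' --gripper -0.4

```text
t: 86.85
position: [600.8, 156.6, 320.7]
ee_rot: [-0.012, 1.0, 0.0, 0.0]
contact_force: [-0.2, 0.3, 0.1]
finger_gap: 25.3
gripper_force: 0.0
```

Call:
jog_arm --series '[[[0.3,-0.5,-0.5],0],[[0.6,-1,0],0],[[1,-1,0],0],[[1,-1,0],0],[[1,-1,0],0],[[1,-1,0],0],[[1,-1,0],0],[[0.6,-1,0],0],[[0.3,-0.5,0],0],[[0,0,0],0]]'

```text
t: 87.85
position: [468.2, -7.7, 329.5]
ee_rot: [-0.011, 1.0, -0.0, 0.0]
contact_force: [0.1, -1.0, 0.2]
finger_gap: 26.0
gripper_force: 0.0
```

Run:
```python
from h import *
print(pose())
im=snap('top','f.png'); P=world(im); m=(abs(P[...,0]-600)<100)&(P[...,1]>195)&(P[...,1]<290)&(P[...,2]>100); q=P[m]; print('lid angle',np.arctan(np.polyfit(q[:,1],q[:,2],1)[0]))
print('knob',rect(P,418.5,154,26,104,120)); print([(np.round(q['point']).tolist(),round(q['conf'],2)) for q in mark_of('lid_handle','top')[:1]])
im=snap('scene','fs.png')
```

```text
[468.2123887   -7.71428016 329.50848953  -3.11905916]
lid angle -0.7533210885798259
knob (array([418. , 154.1]), array([41.5, 13.7]), 88.8, 109, np.float64(115.7))
[([598.0, 159.0, 268.0], 0.94)]
```

View pics/fs.png

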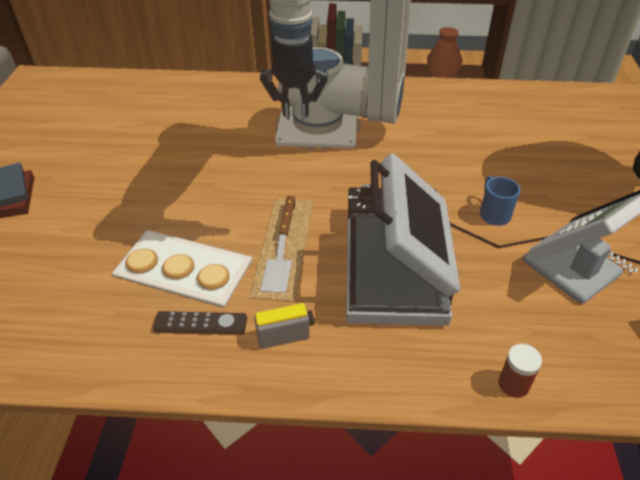

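View pics/f.png

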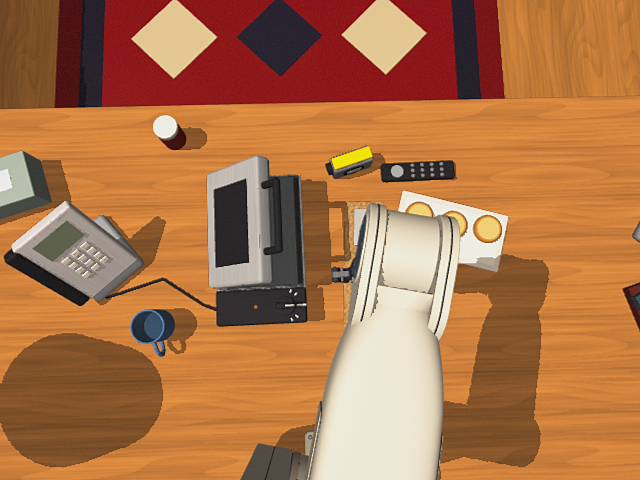

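The pictures show the knob bar pointing at the off mark, the muffins flat on the platter at scene pixels (142,260), (178,266) and (213,276), and the spatula on its mat. The lid stands at about 45 degrees, and the clock, remote and mug have not moved.

```bash
python3 -c "
from cell import order
print(order.hand_in())"
```

```text
the job is handed in; nothing more can be done
None
```

The job is handed in, though no verdict came back: the selector is at off, all three muffins lie flat side by side on the platter, the spatula is flat along its mat, and the lid is half open at about 45 degrees, with the clock, remote and mug left alone.

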